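# Sort the cooking things back to their places

### The arm

A 6-joint arm with a two-finger parallel gripper is mounted at the origin on a cart in front of the work surface, level with it; the furniture and walls round the work are solid. World frame = base frame: x ahead of the robot, y to its left, z up, the work surface at z = 0. Lengths are in m, angles in degrees, forces in N, time in s.
With the tool pointing down it reaches from about 0.425 to 0.95 m from the base axis. Payload 14.7 kg.
Tool frame: the origin (TCP) lies between the finger pads; the fingertips stand 8 mm ahead of it and the grasp point (between the pads) lies 11 mm behind it (r.tips_ahead is the distance from the TCP to the fingertips, in m); y points along the fingers, x is the direction in which the jaws open and shut, and the axes are right-handed (so a half turn about y gives the same grasp; the last joint's range is limited). The gripper opens to 85 mm and grips with 20 to 120 N. Pads are 22 mm wide; open, the fingers measure 114 mm over their backs; the gripper's body (76 mm by 85 mm) begins 54 mm behind the grasp point. The pads swing forward as they close: fully open they stand 13 mm farther back than shut.
Start: joints at [-71.196, 27.513, 91.461, -0, 61.026, -2.67], TCP at [0.238, -0.605, 0.239] pointing down, gripper open.
Joint ranges: [-157.49, 157.49], [-46.99, 117.5], [13.45, 153.17], [-89.5, 269.5], [5.16, 153.95], [-167.48, 167.48]. Speed limits (degrees/s): [108.29, 108.29, 136.94, 172.46, 172.46, 172.46].

### API

Orientations are given as a 3x3 rotation matrix whose columns are the frame's x, y, z axes.
In Python, from workcell import r, viewer gives the robot as it stands.
- The arm moves only by the tool apply_moves, never from a script. Its argument "rows" is a list of rows, each an object of numbers: "tx", "ty", "tz": the shift along the tool's x, y, z in cm; "wx", "wy", "wz": the turn, a rotation vector about the tool's x, y, z in degrees; "gripper": the closure in counts, from 0 (fully open) to 255 (shut). In form: [{"tx": .., "ty": .., "tz": .., "wx": .., "wy": .., "wz": .., "gripper": ..}, ...]. A call has 1 to 20 rows; each row shifts and turns the commanded pose from where the row before left it, along the tool's axes as they then stand; what a row does not reach is not made up. A row lasts 1/10 s, in which the tool goes at most 50 mm and 8.59 degrees, less where a joint would pass 70% of its speed; a pose out of reach is approached as far as the arm can. A call is refused whole if a number of a shift passes 5 or a number of a turn 8.59, either way. A call with a gripper value outside its range is refused whole. The fingers move at their own pace and stop on an object; the grip force is fixed at half the most. Time passes only in rows, so rows that do not move let the fingers close. It gives the time, the measured TCP pose, the force and the opening at its end, in the units of the state.
- r.get_state(): the state, without advancing time (a new reading comes with each control period).
- viewer.get_image(name): name is "scene" or "top"; returns a dict with "frame" (480x640x3 uint8, red, green, blue), "depth" (480x640 float32, m along the optical axis (not along the pixel's ray), 0 where there is no reading), "fov_y" (degrees; the focal length in pixels is half the picture's height over the tangent of half this angle, whatever the lens; pixels are square), "cx", "cy" (the principal point, pixels), "k1" (the pictures are not rectified: a ray, as slopes to the right and down, at radius r is drawn at 1 + k1 r^2 times it, then the intrinsics apply), "cam_to_world" (4x4, takes a point from camera to world coordinates). Camera axes: x right, y down, z forward; pixel columns grow to the right and rows downward; lengths in m; the calibration is good to about 2 mm. A picture is of the moment at which its call begins.
- r.hand_in(): hands the job in, once; it reports no verdict.
The state is a dict: "clock": time; "joints": joint angles; "qvel": joint speeds; "tau": joint torques, N m; "tool_pos": TCP position; "orientation": TCP orientation; "contact_force": force on the tool from outside, world axes, zero at the start; "torque": the same for the moment, N m; "finger_gap": opening from 0.0 (shut) to 1.0 (fully open).
Only numpy, scipy, OpenCV 4.12 (cv2) and the standard library are available. Lean on these libraries where they do the work, as an engineer would, in place of code of your own. Each camera call takes 0.05 s, during which the arm holds its last target.

### The job

Sort the things strewn over the counter: stand the pepper mill and the salt shaker upright on the black slate tray without overhanging its edges, stand the two brown dropper bottles upright in the low wooden box, one in each compartment, and put the lime in the bowl. Do not knock anything over, and leave the food tin where it is.

Things in the scene. Friction and masses are not known exactly. Their poses are not given: they have to be found in the camera images.
- pepper_mill: the pepper mill: turned dark-brown wood with a ball-shaped head and a small metal knob, the tallest thing to sort. Loose, standing, 160 mm tall, round about its z axis; 58 mm across at the foot, at most 58 mm across up to 115 mm, the head (116 to 149 mm up) 50 mm across. Origin: centre of its underside, z up.
- salt_shaker: the salt shaker: small waisted clear-glass body part filled with white salt, with a rounded pale grey cap with holes. Loose, standing, 90 mm tall, round, 44 mm across the body (up to 70 mm), cap 34 mm. Origin: centre of its underside, z up.
- bottle_a: one of the two dropper bottles: brown glass bottle with paper label, black cap and black rubber bulb. Loose, standing, 102 mm tall, round; body 33 mm across up to about 60 mm, then shoulder, cap 24 mm across, bulb 13 mm. Origin: centre of its underside, z up.
- bottle_b: the other dropper bottle, of the same shape and size as bottle_a, with another label; the two are interchangeable. Origin: centre of its underside, z up.
- lime: the green lime, 53 mm long along its x, 46 mm wide, 48 mm high. Loose. Origin: on its underside (as it lies at the start), its centre is 24 mm from the origin along its z.
- slate: target for the seasonings: the flat black slate serving tray with a small rope loop at one short end, fixed. The slate measures 120 mm along its x and 220 mm along its y, from y = -99 to y = +121 mm from the origin (the loop is beyond the -y end and is not part of the standing surface); flat top 11 mm above the counter. Origin: on the counter under x = 0, y = 0; z up.
- bowl: target for the fruit: the round dark bowl, 115 mm across the rim, 51 mm high, open on top, fixed. Origin: centre of its underside, z up.
- box: target for the dropper bottles: low open box of dark wood with two equal square-ish compartments, fixed. Outside 78 mm along its x, 140 mm along its y, 34 mm high; walls and floor 6 mm. A 6 mm divider stands at y = 0; each compartment is 66 mm (x) by 61 mm (y) inside, centred at y = +33.5 mm and y = -33.5 mm. Origin: centre of its underside, z up.
- food_tin: bystander: a short round food tin with a red label, 75 mm across, 58 mm high, loose; it is to stay where it stands. Origin: centre of its underside.
- trivet: bystander: a low black iron trivet (slatted grid on four feet), 57 mm along x, 91 mm along y, 20 mm high, fixed. Origin: centre of its underside. (Also mind the wall shelf, its front edge at x = 0.755 m and its underside 0.365 m above the counter, and the wall along the counter's right side near the robot's start pose.)
Not all that is in view belongs to the job. What is shaped like the bottle_b but purple is not meant. Several things look just like the lime: the one meant starts farthest to the robot's right.

How it is judged:
By the outcome, as a careful person would: the job done as asked, in the order asked, and still so for the second after the job is handed in, with the robot touching nothing.
It also fails if it takes over 141 s, if anything falls off the work surface, if the arm or the gripper's body presses on something with over 40 N, if the wrist force passes 120 N, or if a joint passes its speed limit or range.

## Working session

There is one attempt and no reset: what is moved stays moved. The work goes in short steps, Python scripts to look and compute and a tool call to move; the robot and the scene stay as the last step left them, time stands still between calls to the robot, and variables do not carry over. Pictures are saved under pics/ and viewed, and the job is handed in when it is done.

Besides the shell and the picture viewer there is one more tool, called after "Call:" by a JSON object that holds its "api" and its "payload", one argument or row to a line. apply_moves: Moves the arm, as the interface text tells. Its arguments: {"type":"object","properties":{"rows":{"type":"array","items":{"type":"object","properties":{"tx":{"type":"number"},"ty":{"type":"number"},"tz":{"type":"number"},"wx":{"type":"number"},"wy":{"type":"number"},"wz":{"type":"number"},"gripper":{"type":"number"}}}}},"required":["rows"]}

```bash
mkdir -p pics; ls; cat > h.py <<'E'
import numpy as np, cv2, pickle
from workcell import r, viewer
def snap(name, tag):
    d=viewer.get_image(name); cv2.imwrite(f'pics/{tag}.png', d['frame'][:,:,::-1]); pickle.dump(d,open(f'pics/{tag}.pkl','wb')); return d
def load(tag): return pickle.load(open(f'pics/{tag}.pkl','rb'))
def intr(d):
    f=240/np.tan(np.radians(d['fov_y'])/2); return np.array([[f,0,d['cx']],[0,f,d['cy']],[0,0,1.]]), np.array([d['k1'],0,0,0,0.])
def ray(d,uv):
    K,D=intr(d); uv=np.asarray(uv,float).reshape(-1,1,2)
    n=cv2.undistortPoints(uv,K,D).reshape(-1,2); n=np.c_[n,np.ones(len(n))]
    T=np.array(d['cam_to_world']); return T[:3,3], n@T[:3,:3].T
def onplane(d,uv,z):
    o,v=ray(d,uv); return o+v*((z-o[2])/v[:,2])[:,None]
def cloud(d):
    v,u=np.mgrid[0:480,0:640]; o,w=ray(d,np.c_[u.ravel(),v.ravel()])
    return (o+w*d['depth'].ravel()[:,None]).reshape(480,640,3)
def proj(d,P):
    K,D=intr(d); T=np.linalg.inv(np.array(d['cam_to_world']))
    return cv2.projectPoints(np.asarray(P,float).reshape(-1,1,3),cv2.Rodrigues(T[:3,:3])[0],T[:3,3],K,D)[0].reshape(-1,2)
E
python3 - <<'E'
from h import *
for n in('scene','top'):
    d=snap(n,n+'0'); print(n,d['fov_y'],d['cx'],d['cy'],d['k1'],np.round(d['cam_to_world'],3).tolist())
print(r.get_state(), r.tips_ahead)
E
```

```text
pics
scene 54.05809575842482 319.281796575376 240.81841024914797 -0.07876335473761138 [[-0.721, -0.343, 0.602, -0.029], [-0.693, 0.363, -0.623, 0.538], [-0.005, -0.866, -0.499, 0.477], [0.0, 0.0, 0.0, 1.0]]
top 57.21918810466865 319.12682673268426 241.92240282775015 0.018339547159481818 [[0.145, -0.969, 0.202, 0.339], [-0.989, -0.143, 0.027, -0.013], [0.003, -0.203, -0.979, 0.853], [0.0, 0.0, 0.0, 1.0]]
{'clock': 0.1, 'joints': array([-7.11969645e+01,  2.75482285e+01,  9.14902763e+01,  1.86256207e-03,
        6.10285928e+01, -2.66967741e+00]), 'qvel': array([-0.01468563, -0.0541581 , -0.18696214,  0.03463403, -0.03671555,
        0.03844635]), 'tau': array([-4.90102211e-04, -9.52258086e+01, -4.31042898e+01, -1.39797894e-04,
        5.28593286e-03, -2.86337354e-05]), 'tool_pos': array([ 0.23784786, -0.60451292,  0.23871342]), 'orientation': array([[ 3.66043201e-01, -3.50533455e-04,  9.30597793e-01],
       [-9.30597125e-01,  1.11774246e-03,  3.66043360e-01],
       [-1.16847911e-03, -9.99999314e-01,  8.29366038e-05]]), 'contact_force': array([ 0.23002544,  0.66631466, -0.67318452]), 'torque': array([-0.03102794, -0.00967524, -0.00465836]), 'finger_gap': 0.9960499484446822} 0.008
```

View pics/scene0.png

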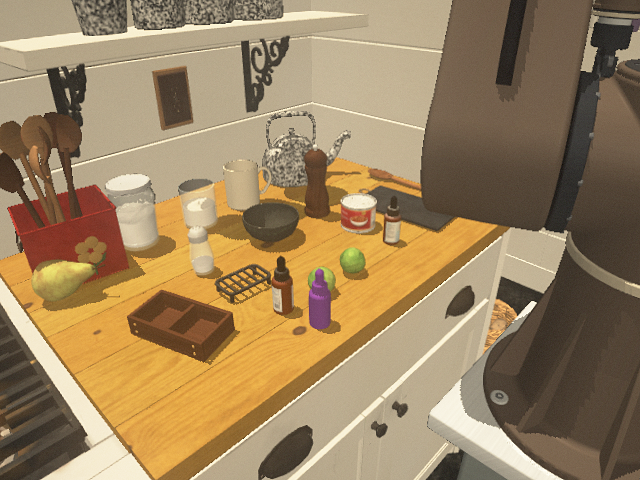

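View pics/top0.png

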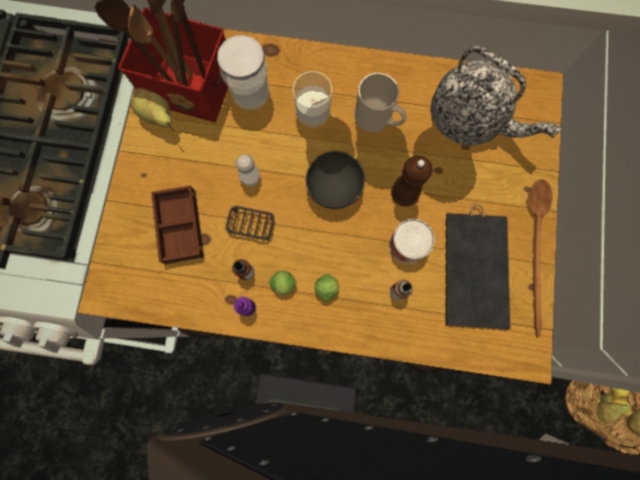

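```bash
python3 - <<'E'
from h import *
t=load('top0'); s=load('scene0')
ct=cloud(t); cs=cloud(s)
def top(uv): u,v=uv; return np.round(ct[v,u],3)
for n,uv in dict(mill=(420,163),salt=(245,160),ba=(240,265),bp=(242,300),bb=(404,286),lime1=(283,283),lime2=(327,288),tin=(413,240),bowl=(335,180),slate=(476,270),box=(178,225),counter=(350,320)).items(): print(n,top(uv))
for n,uv in dict(mill=(317,190),salt=(203,250),bL=(282,295),bR=(392,230),lime1=(322,281),lime2=(352,261)).items():
    print('S',n,np.round(cs[uv[1],uv[0]],3))
a=t['frame'][:,:,::-1]
c1=cv2.resize(a[255:325,220:420],None,fx=4,fy=4,interpolation=cv2.INTER_CUBIC)
c2=cv2.resize(a[370:460,550:640],None,fx=3,fy=3,interpolation=cv2.INTER_CUBIC)
im=np.zeros((560,800,3),np.uint8); im[:280]=c1; im[285:555,:270]=c2
c3=cv2.resize(s['frame'][190:335,260:410,::-1],None,fx=1.85,fy=1.85,interpolation=cv2.INTER_CUBIC); im[285:285+c3.shape[0],300:300+c3.shape[1]]=c3
cv2.imwrite('pics/crop1.png',im)
E
```

```text
mill [ 0.64  -0.141  0.161]
salt [0.629 0.165 0.089]
ba [0.435 0.138 0.096]
bp [0.377 0.127 0.077]
bb [ 0.44  -0.148  0.095]
lime1 [0.42  0.063 0.048]
lime2 [ 0.423 -0.018  0.045]
tin [ 0.533 -0.163  0.055]
bowl [ 0.645 -0.003  0.008]
slate [ 0.502 -0.297  0.012]
box [0.504 0.286 0.02 ]
counter [ 0.373 -0.07   0.002]
S mill [ 0.625 -0.131  0.064]
S salt [0.612 0.171 0.05 ]
S bL [0.424 0.154 0.039]
S bR [ 0.43  -0.141  0.035]
S lime1 [0.362 0.129 0.083]
S lime2 [ 0.413 -0.     0.035]
```

View pics/crop1.png

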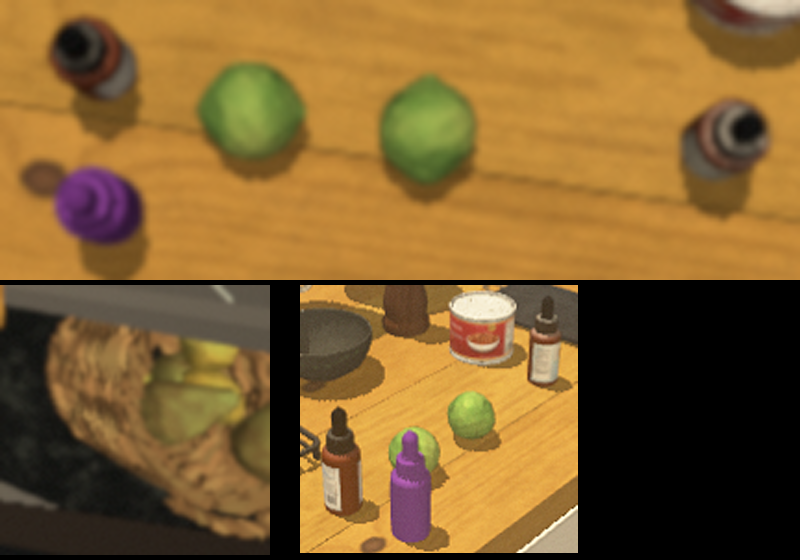

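Candidates in top view: limes at (283,283) and (327,288). The right-most one, (327,288), is the one meant. The brown bottles are (243,269) and (403,288), and the purple one at (244,306) is excluded. The crop confirms all of these. Next I'll get precise positions.

```bash
cat > fit.py <<'E'
from h import *
from scipy.optimize import least_squares
def circ(P,c0,R,z0,z1,win=None):
    P=P.reshape(-1,3); win=win or R+.012
    m=(np.hypot(P[:,0]-c0[0],P[:,1]-c0[1])<win)&(P[:,2]>z0)&(P[:,2]<z1); Q=P[m]
    if len(Q)<8: return None
    f=lambda p:np.hypot(Q[:,0]-p[0],Q[:,1]-p[1])-R
    s=least_squares(f,c0,loss='soft_l1',f_scale=.002)
    return np.round(s.x,4),len(Q),round(float(np.std(f(s.x))),4)
E
python3 - <<'E'
from fit import *
t=load('top0'); s=load('scene0'); C={'top':cloud(t),'scene':cloud(s)}
J=dict(mill_foot=((.635,-.135),.029,.01,.03),mill_head=((.635,-.135),.025,.125,.14),salt=((.62,.168),.022,.008,.03),salt_cap=((.62,.168),.017,.073,.083),
 bL=((.432,.143),.0165,.01,.055),bR=((.437,-.146),.0165,.01,.055),bP=((.375,.127),.0165,.01,.055),tin=((.533,-.163),.0375,.01,.05),lime2=((.42,-.015),.024,.018,.03),lime1=((.42,.063),.025,.018,.03),bowl=((.64,0),.0575,.046,.053))
for k,v in J.items():
    print(k,*[(n,circ(C[n],*v)) for n in C])
# top-down planes
T=C['top'].reshape(480,640,3)
def rect(mask,z,nm):
    cs,_=cv2.findContours(mask.astype(np.uint8),cv2.RETR_EXTERNAL,cv2.CHAIN_APPROX_NONE); c=max(cs,key=cv2.contourArea)
    P=onplane(t,c.reshape(-1,2).astype(float),z)[:,:2]*1000
    print(nm,cv2.minAreaRect(P.astype(np.float32)), )
f=t['frame'].astype(int)
m=np.zeros((480,640),bool); m[208:335,435:520]=True
g=cv2.morphologyEx((m&(f.sum(2)<190)).astype(np.uint8),cv2.MORPH_OPEN,np.ones((7,7)))
rect(g,.011,'slate')
m[:]=0; m[175:280,140:215]=True
rect(m&(T[:,:,2]>.026)&(T[:,:,2]<.045),.034,'box')
m[:]=0; m[195:250,215:285]=True
rect(m&(T[:,:,2]>.012)&(T[:,:,2]<.03),.02,'trivet')
E
```

```text
mill_foot ('top', (array([ 0.6442, -0.1471]), 136, 0.0014)) ('scene', (array([ 0.6427, -0.1485]), 210, 0.0021))
mill_head ('top', (array([ 0.6436, -0.144 ]), 206, 0.0018)) ('scene', (array([ 0.6423, -0.1448]), 175, 0.0022))
salt ('top', (array([0.6282, 0.1685]), 59, 0.0005)) ('scene', (array([0.6281, 0.1674]), 219, 0.0012))
salt_cap ('top', (array([0.6302, 0.1683]), 83, 0.0012)) ('scene', (array([0.6297, 0.1683]), 109, 0.0017))
bL ('top', (array([0.4364, 0.1427]), 86, 0.0003)) ('scene', (array([0.4356, 0.1436]), 498, 0.0008))
bR ('top', (array([ 0.4417, -0.1542]), 87, 0.0003)) ('scene', (array([ 0.4401, -0.1544]), 342, 0.0011))
bP ('top', (array([0.3694, 0.1274]), 70, 0.0003)) ('scene', (array([0.3682, 0.1282]), 522, 0.0008))
tin ('top', (array([ 0.5371, -0.1642]), 184, 0.0005)) ('scene', (array([ 0.5358, -0.1644]), 596, 0.0013))
lime2 ('top', (array([ 0.4278, -0.0177]), 44, 0.0011)) ('scene', (array([ 0.4258, -0.0181]), 150, 0.0012))
lime1 ('top', (array([0.426, 0.067]), 54, 0.0014)) ('scene', (array([0.4256, 0.0655]), 69, 0.001))
bowl ('top', (array([ 0.6324, -0.0033]), 328, 0.001)) ('scene', (array([ 0.6314, -0.0026]), 357, 0.0014))
slate ((503.3191223144531, -297.87799072265625), (216.4973602294922, 117.59397888183594), 4.9516119956970215)
box ((505.84710693359375, 287.9283752441406), (141.0420379638672, 78.9962387084961), 18.712963104248047)
trivet ((530.9069213867188, 149.00277709960938), (90.39576721191406, 56.721439361572266), 86.15271759033203)
```

```bash
python3 - <<'E'
from h import *
t=load('top0');c=cloud(t)
for v in (100,200,300,350,365,375,385,400): print(v,[np.round(c[v,u],2).tolist() for u in (540,552,565,580,600,630)])
E
```

```text
100 [[0.89, -0.41, -0.0], [0.89, -0.43, -0.0], [0.88, -0.45, 0.01], [0.86, -0.45, 0.06], [0.82, -0.45, 0.13], [0.77, -0.45, 0.21]]
200 [[0.66, -0.41, 0.01], [0.66, -0.43, 0.01], [0.66, -0.45, 0.03], [0.65, -0.45, 0.08], [0.63, -0.45, 0.14], [0.61, -0.45, 0.21]]
300 [[0.46, -0.42, 0.01], [0.47, -0.45, -0.0], [0.47, -0.45, 0.04], [0.46, -0.45, 0.09], [0.46, -0.45, 0.14], [0.45, -0.45, 0.21]]
350 [[0.37, -0.43, -0.0], [0.37, -0.46, -0.02], [0.38, -0.46, 0.03], [0.38, -0.46, 0.08], [0.38, -0.45, 0.14], [0.38, -0.45, 0.21]]
365 [[0.34, -0.43, -0.0], [0.35, -0.49, -0.08], [0.35, -0.49, -0.02], [0.35, -0.49, 0.03], [0.36, -0.48, 0.1], [0.36, -0.47, 0.18]]
375 [[0.33, -0.43, 0.0], [0.33, -0.49, -0.08], [0.33, -0.49, -0.02], [0.34, -0.48, 0.03], [0.34, -0.49, 0.08], [0.35, -0.49, 0.15]]
385 [[0.27, -0.88, -0.92], [0.28, -0.93, -0.93], [0.29, -0.98, -0.92], [0.3, -1.0, -0.85], [0.33, -0.49, 0.07], [0.33, -0.49, 0.16]]
400 [[0.22, -0.89, -0.92], [0.23, -0.93, -0.92], [0.23, -0.98, -0.93], [0.25, -0.98, -0.82], [0.26, -1.06, -0.83], [0.27, -1.15, -0.81]]
```

Call:
{"api": "apply_moves", "payload": {
  "rows": [
    {"tx": -1.1,"tz": 0.4},
    {"tx": -2.2,"tz": 0.85},
    {"tx": -2.2,"tz": 0.85},
    {"tx": -2.2,"tz": 0.85},
    {"tx": -2.2,"tz": 0.85},
    {"tx": -2.2,"tz": 0.85},
    {"tx": -2.2,"tz": 0.85},
    {"tx": -2.2,"tz": 0.85},
    {"tx": -2.2,"tz": 0.85},
    {"tx": -2.2,"tz": 0.85},
    {"tx": -1.1,"tz": 0.4},
    {"wy": 5},
    {"wy": 5.5},
    {"wy": 5.5},
    {"wy": 5.5},
    {}
  ]
}}

```text
invalid input
```

Call:
{"api": "apply_moves", "payload": {
  "rows": [
    {"tx": -1.1,"ty": 0,"tz": 0.4,"wx": 0,"wy": 0,"wz": 0,"gripper": 0},
    {"tx": -2.2,"ty": 0,"tz": 0.85,"wx": 0,"wy": 0,"wz": 0,"gripper": 0},
    {"tx": -2.2,"ty": 0,"tz": 0.85,"wx": 0,"wy": 0,"wz": 0,"gripper": 0},
    {"tx": -2.2,"ty": 0,"tz": 0.85,"wx": 0,"wy": 0,"wz": 0,"gripper": 0}
  ]
}}

```text
clock: 0.5
tool_pos: [0.237, -0.5205, 0.239]
orientation: [[0.366, -0.0, 0.931], [-0.931, 0.001, 0.366], [-0.001, -1.0, 0.0]]
contact_force: [-0.2, -0.7, 0.4]
finger_gap: 1.003
```

Call:
{"api": "apply_moves", "payload": {
  "rows": [
    {"tx": -2.3,"ty": 0,"tz": 0.9,"wx": 0,"wy": 0,"wz": 0,"gripper": 0},
    {"tx": -2.3,"ty": 0,"tz": 0.9,"wx": 0,"wy": 0,"wz": 0,"gripper": 0},
    {"tx": -2.3,"ty": 0,"tz": 0.9,"wx": 0,"wy": 0,"wz": 0,"gripper": 0},
    {"tx": -2.3,"ty": 0,"tz": 0.9,"wx": 0,"wy": 0,"wz": 0,"gripper": 0},
    {"tx": -2.3,"ty": 0,"tz": 0.9,"wx": 0,"wy": 0,"wz": 0,"gripper": 0},
    {"tx": -2.3,"ty": 0,"tz": 1.5,"wx": 0,"wy": 0,"wz": 0,"gripper": 0},
    {"tx": 0,"ty": 0,"tz": 0,"wx": 0,"wy": 5.5,"wz": 0,"gripper": 0},
    {"tx": 0,"ty": 0,"tz": 0,"wx": 0,"wy": 8,"wz": 0,"gripper": 0},
    {"tx": 0,"ty": 0,"tz": 0,"wx": 0,"wy": 8,"wz": 0,"gripper": 0},
    {"tx": 0,"ty": 0,"tz": 0,"wx": 0,"wy": 0,"wz": 0,"gripper": 0}
  ]
}}

```text
clock: 1.5
tool_pos: [0.2423, -0.3711, 0.2392]
orientation: [[-0.003, -0.0, 1.0], [-1.0, 0.0, -0.003], [-0.0, -1.0, -0.0]]
contact_force: [-0.7, 0.1, -0.3]
finger_gap: 1.002
```

Call:
{"api": "apply_moves", "payload": {
  "rows": [
    {"tx": -0.9,"ty": 0,"tz": 1.6,"wx": 0,"wy": 0,"wz": 0,"gripper": 0},
    {"tx": -1.8,"ty": 0,"tz": 3.2,"wx": 0,"wy": 0,"wz": 0,"gripper": 0},
    {"tx": -1.8,"ty": 0,"tz": 3.2,"wx": 0,"wy": 0,"wz": 0,"gripper": 0},
    {"tx": -1.8,"ty": 0,"tz": 3.2,"wx": 0,"wy": 0,"wz": 0,"gripper": 0},
    {"tx": -1.8,"ty": 0,"tz": 3.2,"wx": 0,"wy": 0,"wz": 0,"gripper": 0},
    {"tx": -1.8,"ty": 0,"tz": 3.2,"wx": 0,"wy": 0,"wz": 0,"gripper": 0},
    {"tx": -1.8,"ty": 0,"tz": 3.2,"wx": 0,"wy": 0,"wz": 0,"gripper": 0},
    {"tx": -1.8,"ty": 0,"tz": 3.2,"wx": 0,"wy": 0,"wz": 0,"gripper": 0},
    {"tx": -1.8,"ty": 0,"tz": 3.2,"wx": 0,"wy": 0,"wz": 0,"gripper": 0},
    {"tx": -1.8,"ty": 0,"tz": 3.2,"wx": 0,"wy": 0,"wz": 0,"gripper": 0},
    {"tx": -1.8,"ty": 0,"tz": 3.2,"wx": 0,"wy": 0,"wz": 0,"gripper": 0},
    {"tx": -1.8,"ty": 0,"tz": 3.2,"wx": 0,"wy": 0,"wz": 0,"gripper": 0},
    {"tx": -1.8,"ty": 0,"tz": 3.2,"wx": 0,"wy": 0,"wz": 0,"gripper": 0},
    {"tx": 0,"ty": 0,"tz": 0,"wx": 0,"wy": 0,"wz": 0,"gripper": 0},
    {"tx": 0,"ty": 0,"tz": 0,"wx": 0,"wy": 0,"wz": 0,"gripper": 0}
  ]
}}

```text
clock: 3.0
tool_pos: [0.6424, -0.1465, 0.2387]
orientation: [[0.004, -0.001, 1.0], [-1.0, 0.0, 0.004], [-0.0, -1.0, -0.001]]
contact_force: [0.5, -0.2, 0.2]
finger_gap: 0.998
```

```bash
python3 - <<'E'
from h import *
a=snap('top','t1');b=snap('scene','s1');print(r.get_state()['tool_pos'],r.get_state()['orientation'])
im=np.hstack([cv2.resize(x['frame'][:,:,::-1],(400,300)) for x in(a,b)]);cv2.imwrite('pics/v1.png',im)
E
```

```text
[ 0.64159755 -0.14737721  0.23903316] [[ 1.52474663e-03 -1.08319000e-03  9.99998251e-01]
 [-9.99998834e-01  8.66451887e-05  1.52484137e-03]
 [-8.82967301e-05 -9.99999410e-01 -1.08305662e-03]]
```

View pics/v1.png

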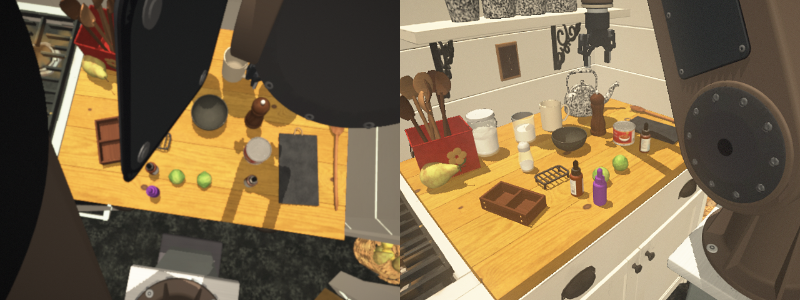

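Call:
{"api": "apply_moves", "payload": {
  "rows": [
    {"tx": 0,"ty": 1,"tz": 0.15,"wx": 0,"wy": 0,"wz": 0,"gripper": 0},
    {"tx": 0,"ty": 1.5,"tz": 0,"wx": 0,"wy": 0,"wz": 0,"gripper": 0},
    {"tx": 0,"ty": 2,"tz": 0,"wx": 0,"wy": 0,"wz": 0,"gripper": 0},
    {"tx": 0,"ty": 2,"tz": 0,"wx": 0,"wy": 0,"wz": 0,"gripper": 0},
    {"tx": 0,"ty": 1.5,"tz": 0,"wx": 0,"wy": 0,"wz": 0,"gripper": 0},
    {"tx": 0,"ty": 1.5,"tz": 0,"wx": 0,"wy": 0,"wz": 0,"gripper": 0},
    {"tx": 0,"ty": 1.5,"tz": 0,"wx": 0,"wy": 0,"wz": 0,"gripper": 0},
    {"tx": 0,"ty": 1,"tz": 0,"wx": 0,"wy": 0,"wz": 0,"gripper": 0},
    {"tx": 0,"ty": 0,"tz": 0,"wx": 0,"wy": 0,"wz": 0,"gripper": 0}
  ]
}}

```text
clock: 4.0
tool_pos: [0.6434, -0.147, 0.1177]
orientation: [[-0.0, -0.002, 1.0], [-1.0, 0.001, -0.0], [-0.001, -1.0, -0.002]]
contact_force: [-0.4, -0.8, 0.5]
finger_gap: 1.001
```

```bash
python3 - <<'E'
from h import *
b=snap('scene','s2');print(r.get_state()['tool_pos'],r.get_state()['contact_force'])
cv2.imwrite('pics/v2.png',cv2.resize(b['frame'][40:280,200:440,::-1],(600,600)))
E
```

```text
[ 0.64389475 -0.14715335  0.11872097] [ 0.58159732 -0.87982139 -0.54301183]
```

View pics/v2.png

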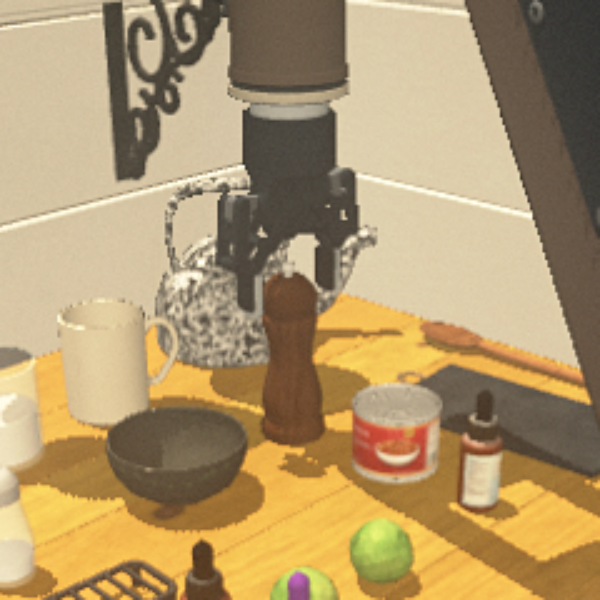

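The fingers straddle the mill's head, at about (290,290) in the crop. Closing now.

Call:
{"api": "apply_moves", "payload": {
  "rows": [
    {"tx": 0,"ty": 0,"tz": 0,"wx": 0,"wy": 0,"wz": 0,"gripper": 100},
    {"tx": 0,"ty": 0,"tz": 0,"wx": 0,"wy": 0,"wz": 0,"gripper": 255},
    {"tx": 0,"ty": 0,"tz": 0,"wx": 0,"wy": 0,"wz": 0,"gripper": 255},
    {"tx": 0,"ty": 0,"tz": 0,"wx": 0,"wy": 0,"wz": 0,"gripper": 255},
    {"tx": 0,"ty": 0,"tz": 0,"wx": 0,"wy": 0,"wz": 0,"gripper": 255},
    {"tx": 0,"ty": 0,"tz": 0,"wx": 0,"wy": 0,"wz": 0,"gripper": 255},
    {"tx": 0,"ty": 0,"tz": 0,"wx": 0,"wy": 0,"wz": 0,"gripper": 255},
    {"tx": 0,"ty": 0,"tz": 0,"wx": 0,"wy": 0,"wz": 0,"gripper": 255}
  ]
}}

```text
clock: 4.85
tool_pos: [0.6449, -0.1473, 0.1205]
orientation: [[-0.0, 0.002, 1.0], [-1.0, -0.0, -0.0], [0.0, -1.0, 0.002]]
contact_force: [-1.0, 1.5, 9.9]
finger_gap: 0.538
```

Call:
{"api": "apply_moves", "payload": {
  "rows": [
    {"tx": 0,"ty": 0,"tz": 0,"wx": 0,"wy": 0,"wz": 0,"gripper": 60},
    {"tx": 0,"ty": 0,"tz": 0,"wx": 0,"wy": 0,"wz": 0,"gripper": 0},
    {"tx": 0,"ty": 0,"tz": 0,"wx": 0,"wy": 0,"wz": 0,"gripper": 0},
    {"tx": 0,"ty": 0,"tz": 0,"wx": 0,"wy": 0,"wz": 0,"gripper": 0},
    {"tx": 0,"ty": 0.5,"tz": 0,"wx": 0,"wy": 0,"wz": 0,"gripper": 0},
    {"tx": 0,"ty": 0.3,"tz": 0,"wx": 0,"wy": 0,"wz": 0,"gripper": 0},
    {"tx": 0,"ty": 0,"tz": 0,"wx": 0,"wy": 0,"wz": 0,"gripper": 100},
    {"tx": 0,"ty": 0,"tz": 0,"wx": 0,"wy": 0,"wz": 0,"gripper": 255},
    {"tx": 0,"ty": 0,"tz": 0,"wx": 0,"wy": 0,"wz": 0,"gripper": 255},
    {"tx": 0,"ty": 0,"tz": 0,"wx": 0,"wy": 0,"wz": 0,"gripper": 255},
    {"tx": 0,"ty": 0,"tz": 0,"wx": 0,"wy": 0,"wz": 0,"gripper": 255},
    {"tx": 0,"ty": 0,"tz": 0,"wx": 0,"wy": 0,"wz": 0,"gripper": 255},
    {"tx": 0,"ty": 0,"tz": 0,"wx": 0,"wy": 0,"wz": 0,"gripper": 255}
  ]
}}

```text
clock: 6.15
tool_pos: [0.6444, -0.1471, 0.1117]
orientation: [[-0.0, 0.001, 1.0], [-1.0, 0.0, -0.0], [-0.0, -1.0, 0.001]]
contact_force: [0.3, 1.2, 6.3]
finger_gap: 0.538
```

Call:
{"api": "apply_moves", "payload": {
  "rows": [
    {"tx": 0,"ty": -0.2,"tz": 0,"wx": 0,"wy": 0,"wz": 0,"gripper": 255},
    {"tx": 0,"ty": -0.3,"tz": 0,"wx": 0,"wy": 0,"wz": 0,"gripper": 255},
    {"tx": 0,"ty": -0.5,"tz": 0,"wx": 0,"wy": 0,"wz": 0,"gripper": 255},
    {"tx": 0,"ty": -0.5,"tz": 0,"wx": 0,"wy": 0,"wz": 0,"gripper": 255},
    {"tx": 0,"ty": 0,"tz": 0,"wx": 0,"wy": 0,"wz": 0,"gripper": 255},
    {"tx": 0,"ty": 0,"tz": 0,"wx": 0,"wy": 0,"wz": 0,"gripper": 255}
  ]
}}

```text
clock: 6.75
tool_pos: [0.6443, -0.1473, 0.1265]
orientation: [[-0.0, 0.0, 1.0], [-1.0, -0.0, -0.0], [0.0, -1.0, 0.0]]
contact_force: [0.7, -0.6, -2.5]
finger_gap: 0.544
```

```bash
python3 - <<'E'
from h import *
b=snap('scene','s3');print(r.get_state()['tool_pos'],r.get_state()['contact_force'])
cv2.imwrite('pics/v3.png',cv2.resize(b['frame'][40:280,200:440,::-1],(600,600)))
E
```

```text
[ 0.64411575 -0.14718863  0.12630279] [ 0.34643992 -0.48538515 -1.70285885]
```

View pics/v3.png

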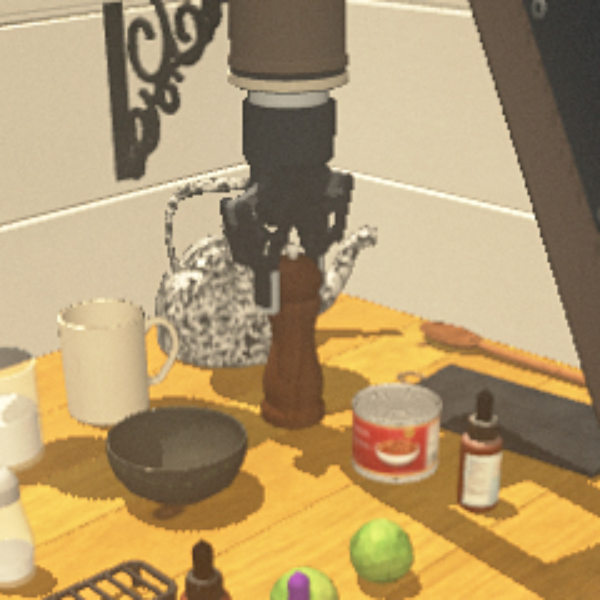

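The mill is held, with its foot clear of the counter. Lifting it higher and carrying it to the slate.

Call:
{"api": "apply_moves", "payload": {
  "rows": [
    {"tx": 0,"ty": -0.8,"tz": 0,"wx": 0,"wy": 0,"wz": 0,"gripper": 255},
    {"tx": 0,"ty": -1.6,"tz": 0,"wx": 0,"wy": 0,"wz": 0,"gripper": 255},
    {"tx": 0,"ty": -1.6,"tz": 0,"wx": 0,"wy": 0,"wz": 0,"gripper": 255},
    {"tx": 0,"ty": -1.6,"tz": 0,"wx": 0,"wy": 0,"wz": 0,"gripper": 255},
    {"tx": 0.4,"ty": -0.9,"tz": 0,"wx": 0,"wy": 0,"wz": 0,"gripper": 255},
    {"tx": 1,"ty": 0,"tz": -0.4,"wx": 0,"wy": 0,"wz": 0,"gripper": 255},
    {"tx": 1.6,"ty": 0,"tz": -0.8,"wx": 0,"wy": 0,"wz": 0,"gripper": 255},
    {"tx": 1.6,"ty": 0,"tz": -0.8,"wx": 0,"wy": 0,"wz": 0,"gripper": 255},
    {"tx": 1.6,"ty": 0,"tz": -0.9,"wx": 0,"wy": 0,"wz": 0,"gripper": 255},
    {"tx": 1.6,"ty": 0,"tz": -0.9,"wx": 0,"wy": 0,"wz": 0,"gripper": 255},
    {"tx": 1.6,"ty": 0,"tz": -0.9,"wx": 0,"wy": 0,"wz": 0,"gripper": 255},
    {"tx": 1.6,"ty": 0,"tz": -0.9,"wx": 0,"wy": 0,"wz": 0,"gripper": 255},
    {"tx": 1.6,"ty": 0,"tz": -0.9,"wx": 0,"wy": 0,"wz": 0,"gripper": 255},
    {"tx": 1.2,"ty": 0,"tz": -0.7,"wx": 0,"wy": 0,"wz": 0,"gripper": 255},
    {"tx": 0.7,"ty": 0,"tz": -0.4,"wx": 0,"wy": 0,"wz": 0,"gripper": 255},
    {"tx": 0,"ty": 0,"tz": 0,"wx": 0,"wy": 0,"wz": 0,"gripper": 255},
    {"tx": 0,"ty": 0,"tz": 0,"wx": 0,"wy": 0,"wz": 0,"gripper": 255}
  ]
}}

```text
clock: 8.5
tool_pos: [0.5682, -0.2919, 0.1913]
orientation: [[-0.001, 0.0, 1.0], [-1.0, 0.0, -0.001], [-0.0, -1.0, 0.0]]
contact_force: [-0.5, 0.2, -2.5]
finger_gap: 0.54
```

```bash
python3 - <<'E'
from fit import *
b=snap('scene','s4');a=snap('top','t4');print(r.get_state()['tool_pos'],r.get_state()['contact_force'])
im=np.hstack([cv2.resize(x['frame'][:,:,::-1],(400,300)) for x in(a,b)]);cv2.imwrite('pics/v4.png',im)
for n,d in(('s',b),('t',a)):
  for z in ((.085,.105),(.12,.14)): print(n,z,circ(cloud(d),(.568,-.292),.029,*z,win=.06))
E
```

```text
[ 0.56843739 -0.29155595  0.19129045] [ 1.03939496  0.58214645 -2.39052301]
s (0.085, 0.105) (array([ 0.5658, -0.2929]), 214, 0.0023)
s (0.12, 0.14) (array([ 0.5679, -0.2971]), 202, 0.0027)
t (0.085, 0.105) (array([ 0.5673, -0.2923]), 227, 0.0015)
t (0.12, 0.14) (array([ 0.5698, -0.2955]), 279, 0.0023)
```

View pics/v4.png

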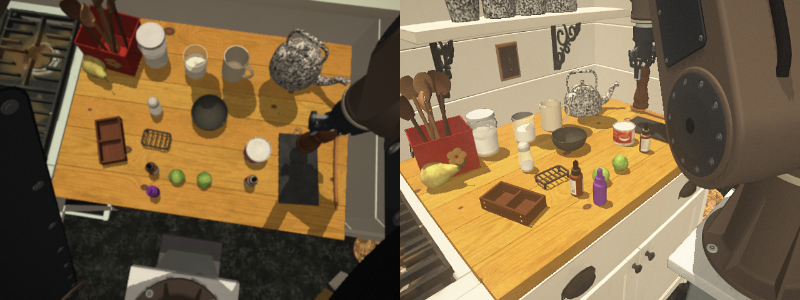

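Call:
{"api": "apply_moves", "payload": {
  "rows": [
    {"tx": 0,"ty": 0.8,"tz": 0,"wx": 0,"wy": 0,"wz": 0,"gripper": 255},
    {"tx": 0,"ty": 1.4,"tz": 0,"wx": 0,"wy": 0,"wz": 0,"gripper": 255},
    {"tx": 0,"ty": 1.4,"tz": 0,"wx": 0,"wy": 0,"wz": 0,"gripper": 255},
    {"tx": 0,"ty": 1.4,"tz": 0,"wx": 0,"wy": 0,"wz": 0,"gripper": 255},
    {"tx": 0,"ty": 0.7,"tz": 0,"wx": 0,"wy": 0,"wz": 0,"gripper": 255},
    {"tx": 0,"ty": 0.4,"tz": 0,"wx": 0,"wy": 0,"wz": 0,"gripper": 255},
    {"tx": 0,"ty": 0.3,"tz": 0,"wx": 0,"wy": 0,"wz": 0,"gripper": 255},
    {"tx": 0,"ty": 0.2,"tz": 0,"wx": 0,"wy": 0,"wz": 0,"gripper": 255},
    {"tx": 0,"ty": 0.1,"tz": 0,"wx": 0,"wy": 0,"wz": 0,"gripper": 255},
    {"tx": 0,"ty": 0,"tz": 0,"wx": 0,"wy": 0,"wz": 0,"gripper": 255}
  ]
}}

```text
clock: 9.6
tool_pos: [0.5682, -0.2923, 0.1245]
orientation: [[-0.0, 0.0, 1.0], [-1.0, -0.0, -0.0], [0.0, -1.0, 0.0]]
contact_force: [0.2, -0.4, -2.2]
finger_gap: 0.54
```

Call:
{"api": "apply_moves", "payload": {
  "rows": [
    {"tx": 0,"ty": 0.1,"tz": 0,"wx": 0,"wy": 0,"wz": 0,"gripper": 255},
    {"tx": 0,"ty": 0.05,"tz": 0,"wx": 0,"wy": 0,"wz": 0,"gripper": 255},
    {"tx": 0,"ty": 0,"tz": 0,"wx": 0,"wy": 0,"wz": 0,"gripper": 255}
  ]
}}

```text
clock: 9.9
tool_pos: [0.5681, -0.2922, 0.1229]
orientation: [[-0.001, 0.0, 1.0], [-1.0, -0.0, -0.001], [0.0, -1.0, 0.0]]
contact_force: [-0.2, 1.5, -2.7]
finger_gap: 0.545
```

Call:
{"api": "apply_moves", "payload": {
  "rows": [
    {"tx": 0,"ty": 0.1,"tz": 0,"wx": 0,"wy": 0,"wz": 0,"gripper": 255},
    {"tx": 0,"ty": 0,"tz": 0,"wx": 0,"wy": 0,"wz": 0,"gripper": 255}
  ]
}}

```text
clock: 10.1
tool_pos: [0.5685, -0.2923, 0.1227]
orientation: [[-0.001, 0.001, 1.0], [-1.0, -0.0, -0.001], [0.0, -1.0, 0.001]]
contact_force: [-1.4, 2.4, 9.3]
finger_gap: 0.537
```

Contact. Releasing gently and raising.

Call:
{"api": "apply_moves", "payload": {
  "rows": [
    {"tx": 0,"ty": 0,"tz": 0,"wx": 0,"wy": 0,"wz": 0,"gripper": 80},
    {"tx": 0,"ty": 0,"tz": 0,"wx": 0,"wy": 0,"wz": 0,"gripper": 40},
    {"tx": 0,"ty": 0,"tz": 0,"wx": 0,"wy": 0,"wz": 0,"gripper": 0},
    {"tx": 0,"ty": 0,"tz": 0,"wx": 0,"wy": 0,"wz": 0,"gripper": 0},
    {"tx": 0,"ty": 0,"tz": 0,"wx": 0,"wy": 0,"wz": 0,"gripper": 0},
    {"tx": 0,"ty": -1,"tz": 0,"wx": 0,"wy": 0,"wz": 0,"gripper": 0},
    {"tx": 0,"ty": -2,"tz": 0,"wx": 0,"wy": 0,"wz": 0,"gripper": 0},
    {"tx": 0,"ty": -2.5,"tz": 0,"wx": 0,"wy": 0,"wz": 0,"gripper": 0},
    {"tx": 0,"ty": -2.5,"tz": 0,"wx": 0,"wy": 0,"wz": 0,"gripper": 0},
    {"tx": 0,"ty": -2,"tz": 0,"wx": 0,"wy": 0,"wz": 0,"gripper": 0},
    {"tx": 0,"ty": 0,"tz": 0,"wx": 0,"wy": 0,"wz": 0,"gripper": 0}
  ]
}}

```text
clock: 11.2
tool_pos: [0.5695, -0.293, 0.2256]
orientation: [[-0.0, 0.004, 1.0], [-1.0, -0.003, -0.0], [0.003, -1.0, 0.004]]
contact_force: [0.8, -0.3, 0.6]
finger_gap: 1.0
```

Call:
{"api": "apply_moves", "payload": {
  "rows": [
    {"tx": -1,"ty": 0,"tz": 0,"wx": 0,"wy": 0,"wz": 0,"gripper": 0},
    {"tx": -2,"ty": 0,"tz": 0.4,"wx": 0,"wy": 0,"wz": 0,"gripper": 0},
    {"tx": -3,"ty": 0,"tz": 0.4,"wx": 0,"wy": 0,"wz": 0,"gripper": 0},
    {"tx": -3,"ty": 0,"tz": 0.4,"wx": 0,"wy": 0,"wz": 0,"gripper": 0},
    {"tx": -3,"ty": 0,"tz": 0.4,"wx": 0,"wy": 0,"wz": 0,"gripper": 0},
    {"tx": -3,"ty": 0,"tz": 0.4,"wx": 0,"wy": 0,"wz": 0,"gripper": 0},
    {"tx": -3,"ty": 0,"tz": 0.4,"wx": 0,"wy": 0,"wz": 0,"gripper": 0},
    {"tx": -3,"ty": 0,"tz": 0.4,"wx": 0,"wy": 0,"wz": 0,"gripper": 0},
    {"tx": -3,"ty": 0,"tz": 0.4,"wx": 0,"wy": 0,"wz": 0,"gripper": 0},
    {"tx": -3,"ty": 0,"tz": 0.4,"wx": 0,"wy": 0,"wz": 0,"gripper": 0},
    {"tx": -3,"ty": 0,"tz": 0.4,"wx": 0,"wy": 0,"wz": 0,"gripper": 0},
    {"tx": -3,"ty": 0,"tz": 0.4,"wx": 0,"wy": 0,"wz": 0,"gripper": 0},
    {"tx": -3,"ty": 0,"tz": 0.4,"wx": 0,"wy": 0,"wz": 0,"gripper": 0},
    {"tx": -3,"ty": 0,"tz": 0.4,"wx": 0,"wy": 0,"wz": 0,"gripper": 0},
    {"tx": -3,"ty": 0,"tz": 0.4,"wx": 0,"wy": 0,"wz": 0,"gripper": 0},
    {"tx": -3,"ty": 0,"tz": 0.4,"wx": 0,"wy": 0,"wz": 0,"gripper": 0},
    {"tx": -1.05,"ty": 0,"tz": 0.05,"wx": 0,"wy": 0,"wz": 0,"gripper": 0},
    {"tx": 0,"ty": 0,"tz": 0,"wx": 0,"wy": 0,"wz": 0,"gripper": 0},
    {"tx": 0,"ty": 0,"tz": 0,"wx": 0,"wy": 0,"wz": 0,"gripper": 0}
  ]
}}

```text
clock: 13.1
tool_pos: [0.6281, 0.1678, 0.2212]
orientation: [[-0.0, -0.001, 1.0], [-1.0, -0.001, -0.0], [0.001, -1.0, -0.001]]
contact_force: [0.8, -0.3, -0.7]
finger_gap: 1.0
```

```bash
python3 - <<'E'
from fit import *
b=snap('scene','s5');a=snap('top','t5');print(r.get_state()['tool_pos'],r.get_state()['contact_force'])
im=np.hstack([cv2.resize(x['frame'][:,:,::-1],(400,300)) for x in(a,b)]);cv2.imwrite('pics/v5.png',im)
for n,d in(('s',b),('t',a)):
  C=cloud(d)
  print(n,circ(C,(.629,.168),.022,.008,.03),circ(C,(.629,.168),.017,.073,.083),'mill',circ(C,(.568,-.292),.029,.02,.04),circ(C,(.568,-.292),.025,.136,.15),'tin',circ(C,(.537,-.164),.0375,.01,.05))
E
```

```text
[0.62845554 0.16717308 0.221593  ] [-0.0244393  -0.92787132  0.70932596]
s (array([0.628 , 0.1676]), 211, 0.0011) (array([0.63  , 0.1676]), 111, 0.0015) mill (array([ 0.5672, -0.2938]), 187, 0.002) (array([ 0.5667, -0.2894]), 138, 0.0021) tin (array([ 0.5356, -0.1644]), 591, 0.0012)
t (array([0.6285, 0.1681]), 63, 0.0006) (array([0.6302, 0.1686]), 93, 0.0014) mill (array([ 0.5683, -0.2927]), 162, 0.0014) (array([ 0.5677, -0.2891]), 222, 0.0017) tin (array([ 0.5372, -0.1641]), 182, 0.0003)
```

View pics/v5.png

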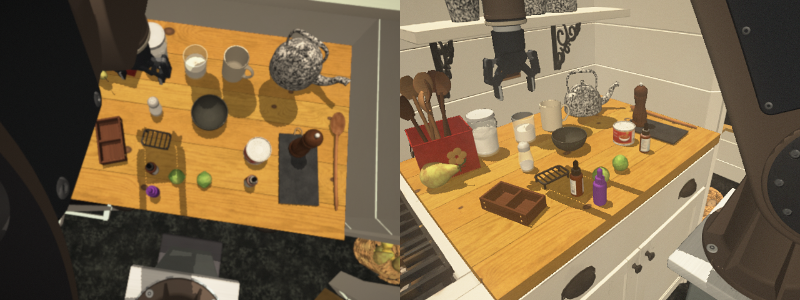

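Call:
{"api": "apply_moves", "payload": {
  "rows": [
    {"tx": 0,"ty": 1.5,"tz": 0.05,"wx": 0,"wy": 0,"wz": 0,"gripper": 0},
    {"tx": 0,"ty": 2.5,"tz": 0,"wx": 0,"wy": 0,"wz": 0,"gripper": 0},
    {"tx": 0,"ty": 2.5,"tz": 0,"wx": 0,"wy": 0,"wz": 0,"gripper": 0},
    {"tx": 0,"ty": 2.5,"tz": 0,"wx": 0,"wy": 0,"wz": 0,"gripper": 0},
    {"tx": 0,"ty": 2.5,"tz": 0,"wx": 0,"wy": 0,"wz": 0,"gripper": 0},
    {"tx": 0,"ty": 2.5,"tz": 0,"wx": 0,"wy": 0,"wz": 0,"gripper": 0},
    {"tx": 0,"ty": 2.5,"tz": 0,"wx": 0,"wy": 0,"wz": 0,"gripper": 0},
    {"tx": 0,"ty": 1.3,"tz": 0,"wx": 0,"wy": 0,"wz": 0,"gripper": 0},
    {"tx": 0,"ty": 0,"tz": 0,"wx": 0,"wy": 0,"wz": 0,"gripper": 0},
    {"tx": 0,"ty": 0,"tz": 0,"wx": 0,"wy": 0,"wz": 0,"gripper": 100},
    {"tx": 0,"ty": 0,"tz": 0,"wx": 0,"wy": 0,"wz": 0,"gripper": 255},
    {"tx": 0,"ty": 0,"tz": 0,"wx": 0,"wy": 0,"wz": 0,"gripper": 255},
    {"tx": 0,"ty": 0,"tz": 0,"wx": 0,"wy": 0,"wz": 0,"gripper": 255},
    {"tx": 0,"ty": 0,"tz": 0,"wx": 0,"wy": 0,"wz": 0,"gripper": 255},
    {"tx": 0,"ty": 0,"tz": 0,"wx": 0,"wy": 0,"wz": 0,"gripper": 255},
    {"tx": 0,"ty": 0,"tz": 0,"wx": 0,"wy": 0,"wz": 0,"gripper": 255}
  ]
}}

```text
clock: 14.8
tool_pos: [0.6301, 0.1687, 0.0454]
orientation: [[-0.0, 0.002, 1.0], [-1.0, 0.001, -0.0], [-0.001, -1.0, 0.002]]
contact_force: [-1.7, 0.5, 12.1]
finger_gap: 0.428
```

Call:
{"api": "apply_moves", "payload": {
  "rows": [
    {"tx": 0,"ty": -0.3,"tz": 0,"wx": 0,"wy": 0,"wz": 0,"gripper": 255},
    {"tx": 0,"ty": -0.6,"tz": 0,"wx": 0,"wy": 0,"wz": 0,"gripper": 255},
    {"tx": 0,"ty": -0.6,"tz": 0,"wx": 0,"wy": 0,"wz": 0,"gripper": 255},
    {"tx": 0,"ty": -0.5,"tz": 0,"wx": 0,"wy": 0,"wz": 0,"gripper": 255},
    {"tx": 0,"ty": 0,"tz": 0,"wx": 0,"wy": 0,"wz": 0,"gripper": 255}
  ]
}}

```text
clock: 15.3
tool_pos: [0.6299, 0.1684, 0.0648]
orientation: [[-0.0, 0.001, 1.0], [-1.0, 0.0, -0.0], [-0.0, -1.0, 0.001]]
contact_force: [0.1, 0.4, -2.0]
finger_gap: 0.424
```

```bash
python3 - <<'E'
from h import *
b=snap('scene','s6');print(r.get_state()['tool_pos'],r.get_state()['contact_force'])
cv2.imwrite('pics/v6.png',cv2.resize(b['frame'][130:330,110:310,::-1],(600,600)))
E
```

```text
[0.62959101 0.16838512 0.06432999] [ 0.71835528  0.3965253  -1.69390559]
```

View pics/v6.png

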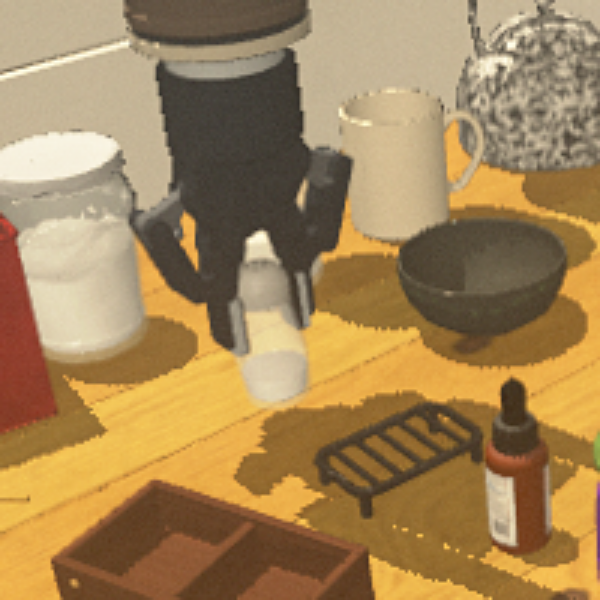

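Call:
{"api": "apply_moves", "payload": {
  "rows": [
    {"tx": 0,"ty": -1,"tz": 0,"wx": 0,"wy": 0,"wz": 0,"gripper": 255},
    {"tx": 0,"ty": -2.2,"tz": 0,"wx": 0,"wy": 0,"wz": 0,"gripper": 255},
    {"tx": 0,"ty": -2.2,"tz": 0,"wx": 0,"wy": 0,"wz": 0,"gripper": 255},
    {"tx": 0,"ty": -2.2,"tz": 0,"wx": 0,"wy": 0,"wz": 0,"gripper": 255},
    {"tx": 0,"ty": -2.2,"tz": 0,"wx": 0,"wy": 0,"wz": 0,"gripper": 255},
    {"tx": 1,"ty": -1.6,"tz": -0.4,"wx": 0,"wy": 0,"wz": 0,"gripper": 255},
    {"tx": 1.8,"ty": -0.6,"tz": -0.7,"wx": 0,"wy": 0,"wz": 0,"gripper": 255},
    {"tx": 2.4,"ty": 0,"tz": -1,"wx": 0,"wy": 0,"wz": 0,"gripper": 255},
    {"tx": 2.4,"ty": 0,"tz": -1,"wx": 0,"wy": 0,"wz": 0,"gripper": 255},
    {"tx": 2.4,"ty": 0,"tz": -1,"wx": 0,"wy": 0,"wz": 0,"gripper": 255},
    {"tx": 2.4,"ty": 0,"tz": -1,"wx": 0,"wy": 0,"wz": 0,"gripper": 255},
    {"tx": 2.4,"ty": 0,"tz": -1,"wx": 0,"wy": 0,"wz": 0,"gripper": 255},
    {"tx": 2.4,"ty": 0,"tz": -1,"wx": 0,"wy": 0,"wz": 0,"gripper": 255},
    {"tx": 2.4,"ty": 0,"tz": -1,"wx": 0,"wy": 0,"wz": 0,"gripper": 255},
    {"tx": 2.4,"ty": 0,"tz": -1,"wx": 0,"wy": 0,"wz": 0,"gripper": 255},
    {"tx": 2.4,"ty": 0,"tz": -1,"wx": 0,"wy": 0,"wz": 0,"gripper": 255},
    {"tx": 2.4,"ty": 0,"tz": -1,"wx": 0,"wy": 0,"wz": 0,"gripper": 255},
    {"tx": 2.4,"ty": 0,"tz": -1,"wx": 0,"wy": 0,"wz": 0,"gripper": 255}
  ]
}}

```text
clock: 17.15
tool_pos: [0.5059, -0.1253, 0.1832]
orientation: [[-0.001, -0.001, 1.0], [-1.0, 0.0, -0.001], [-0.0, -1.0, -0.001]]
contact_force: [-0.6, -0.5, -1.0]
finger_gap: 0.426
```

Call:
{"api": "apply_moves", "payload": {
  "rows": [
    {"tx": 2.4,"ty": 0,"tz": -1,"wx": 0,"wy": 0,"wz": 0,"gripper": 255},
    {"tx": 2.4,"ty": 0,"tz": -1,"wx": 0,"wy": 0,"wz": 0,"gripper": 255},
    {"tx": 2.4,"ty": 0,"tz": -1,"wx": 0,"wy": 0,"wz": 0,"gripper": 255},
    {"tx": 2.4,"ty": 0,"tz": -1,"wx": 0,"wy": 0,"wz": 0,"gripper": 255},
    {"tx": 2.4,"ty": 0,"tz": -1,"wx": 0,"wy": 0,"wz": 0,"gripper": 255},
    {"tx": 2.4,"ty": 0,"tz": -1,"wx": 0,"wy": 0,"wz": 0,"gripper": 255},
    {"tx": 1.6,"ty": 0,"tz": -0.5,"wx": 0,"wy": 0,"wz": 0,"gripper": 255},
    {"tx": 0,"ty": 0,"tz": 0,"wx": 0,"wy": 0,"wz": 0,"gripper": 255},
    {"tx": 0,"ty": 0,"tz": 0,"wx": 0,"wy": 0,"wz": 0,"gripper": 255}
  ]
}}

```text
clock: 18.05
tool_pos: [0.4417, -0.2837, 0.1834]
orientation: [[-0.002, -0.001, 1.0], [-1.0, 0.001, -0.002], [-0.001, -1.0, -0.001]]
contact_force: [-0.0, 0.2, -0.4]
finger_gap: 0.427
```

```bash
python3 - <<'E'
from fit import *
b=snap('scene','s7');a=snap('top','t7');print(r.get_state()['tool_pos'],r.get_state()['contact_force'])
im=np.hstack([cv2.resize(x['frame'][:,:,::-1],(400,300)) for x in(a,b)]);cv2.imwrite('pics/v7.png',im)
p=r.get_state()['tool_pos']
for n,d in(('s',b),('t',a)):
  C=cloud(d); print(n,circ(C,p[:2],.022,.142,.155,win=.05))
  Q=C.reshape(-1,3);m=(np.hypot(*(Q[:,:2]-p[:2]).T)<.035)&(Q[:,2]>.05);print(np.percentile(Q[m,2],[0,2,5]) if m.any() else 0)
E
```

```text
[ 0.44247953 -0.2830718   0.1835372 ] [ 0.29115242 -0.02247713 -1.13450448]
s None
0
t (array([ 0.439 , -0.2854]), 43, 0.0004)
[0.14024212 0.14571728 0.15039352]
```

View pics/v7.png

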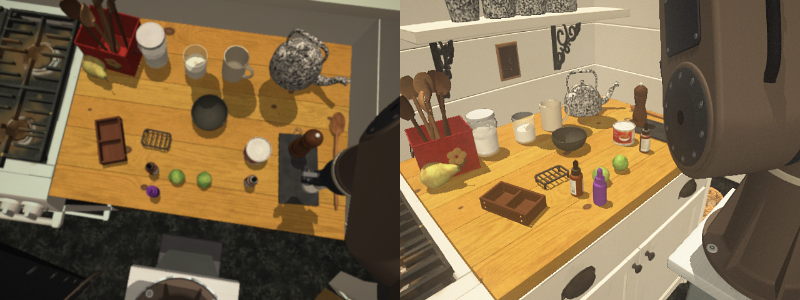

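Call:
{"api": "apply_moves", "payload": {
  "rows": [
    {"tx": 0.9,"ty": 0.8,"tz": 0,"wx": 0,"wy": 0,"wz": 0,"gripper": 255},
    {"tx": 1,"ty": 1.5,"tz": 0,"wx": 0,"wy": 0,"wz": 0,"gripper": 255},
    {"tx": 0,"ty": 2,"tz": 0,"wx": 0,"wy": 0,"wz": 0,"gripper": 255},
    {"tx": 0,"ty": 2,"tz": 0,"wx": 0,"wy": 0,"wz": 0,"gripper": 255},
    {"tx": 0,"ty": 2,"tz": 0,"wx": 0,"wy": 0,"wz": 0,"gripper": 255},
    {"tx": 0,"ty": 1.8,"tz": 0,"wx": 0,"wy": 0,"wz": 0,"gripper": 255},
    {"tx": 0,"ty": 1.2,"tz": 0,"wx": 0,"wy": 0,"wz": 0,"gripper": 255},
    {"tx": 0,"ty": 0.5,"tz": 0,"wx": 0,"wy": 0,"wz": 0,"gripper": 255},
    {"tx": 0,"ty": 0.3,"tz": 0,"wx": 0,"wy": 0,"wz": 0,"gripper": 255},
    {"tx": 0,"ty": 0.2,"tz": 0,"wx": 0,"wy": 0,"wz": 0,"gripper": 255},
    {"tx": 0,"ty": 0.2,"tz": 0,"wx": 0,"wy": 0,"wz": 0,"gripper": 255},
    {"tx": 0,"ty": 0,"tz": 0,"wx": 0,"wy": 0,"wz": 0,"gripper": 255}
  ]
}}

```text
clock: 19.35
tool_pos: [0.4433, -0.3028, 0.0591]
orientation: [[-0.0, 0.0, 1.0], [-1.0, -0.0, -0.0], [0.0, -1.0, 0.0]]
contact_force: [-0.9, 0.2, -0.4]
finger_gap: 0.431
```

Call:
{"api": "apply_moves", "payload": {
  "rows": [
    {"tx": 0,"ty": 0.15,"tz": 0,"wx": 0,"wy": 0,"wz": 0,"gripper": 255},
    {"tx": 0,"ty": 0.1,"tz": 0,"wx": 0,"wy": 0,"wz": 0,"gripper": 255},
    {"tx": 0,"ty": 0,"tz": 0,"wx": 0,"wy": 0,"wz": 0,"gripper": 255}
  ]
}}

```text
clock: 19.65
tool_pos: [0.4432, -0.3027, 0.0565]
orientation: [[-0.0, 0.0, 1.0], [-1.0, -0.0, -0.0], [0.0, -1.0, 0.0]]
contact_force: [-0.6, -0.6, 2.2]
finger_gap: 0.428
```

Call:
{"api": "apply_moves", "payload": {
  "rows": [
    {"tx": 0,"ty": 0.1,"tz": 0,"wx": 0,"wy": 0,"wz": 0,"gripper": 255},
    {"tx": 0,"ty": 0,"tz": 0,"wx": 0,"wy": 0,"wz": 0,"gripper": 255}
  ]
}}

```text
clock: 19.85
tool_pos: [0.4434, -0.3028, 0.0564]
orientation: [[-0.0, 0.001, 1.0], [-1.0, -0.001, -0.0], [0.001, -1.0, 0.001]]
contact_force: [-3.4, 3.4, 22.3]
finger_gap: 0.428
```

Call:
{"api": "apply_moves", "payload": {
  "rows": [
    {"tx": 0,"ty": -0.05,"tz": 0,"wx": 0,"wy": 0,"wz": 0,"gripper": 255},
    {"tx": 0,"ty": 0,"tz": 0,"wx": 0,"wy": 0,"wz": 0,"gripper": 110},
    {"tx": 0,"ty": 0,"tz": 0,"wx": 0,"wy": 0,"wz": 0,"gripper": 60},
    {"tx": 0,"ty": 0,"tz": 0,"wx": 0,"wy": 0,"wz": 0,"gripper": 0},
    {"tx": 0,"ty": 0,"tz": 0,"wx": 0,"wy": 0,"wz": 0,"gripper": 0},
    {"tx": 0,"ty": 0,"tz": 0,"wx": 0,"wy": 0,"wz": 0,"gripper": 0},
    {"tx": 0,"ty": -1,"tz": 0,"wx": 0,"wy": 0,"wz": 0,"gripper": 0},
    {"tx": 0,"ty": -2,"tz": 0,"wx": 0,"wy": 0,"wz": 0,"gripper": 0},
    {"tx": 0,"ty": -2.5,"tz": 0,"wx": 0,"wy": 0,"wz": 0,"gripper": 0},
    {"tx": 0,"ty": -2.5,"tz": 0,"wx": 0,"wy": 0,"wz": 0,"gripper": 0},
    {"tx": 0,"ty": -2.5,"tz": 0,"wx": 0,"wy": 0,"wz": 0,"gripper": 0},
    {"tx": 0,"ty": -1.5,"tz": 0,"wx": 0,"wy": 0,"wz": 0,"gripper": 0},
    {"tx": 0,"ty": -0.5,"tz": 0,"wx": 0,"wy": 0,"wz": 0,"gripper": 0},
    {"tx": 0,"ty": 0,"tz": 0,"wx": 0,"wy": 0,"wz": 0,"gripper": 0}
  ]
}}

```text
clock: 21.25
tool_pos: [0.4433, -0.3028, 0.1816]
orientation: [[-0.001, 0.001, 1.0], [-1.0, -0.001, -0.001], [0.001, -1.0, 0.001]]
contact_force: [-0.8, -0.4, -0.4]
finger_gap: 1.005
```

Call:
{"api": "apply_moves", "payload": {
  "rows": [
    {"tx": -1,"ty": 0,"tz": 0,"wx": 0,"wy": 0,"wz": 0,"gripper": 0},
    {"tx": -2.5,"ty": 0,"tz": 0,"wx": 0,"wy": 0,"wz": 0,"gripper": 0},
    {"tx": -2.5,"ty": 0,"tz": 0,"wx": 0,"wy": 0,"wz": 0,"gripper": 0},
    {"tx": -2.5,"ty": 0,"tz": 0,"wx": 0,"wy": 0,"wz": 0,"gripper": 0},
    {"tx": -2.5,"ty": 0,"tz": 0,"wx": 0,"wy": 0,"wz": 0,"gripper": 0},
    {"tx": -2.5,"ty": 0,"tz": -0.2,"wx": 0,"wy": 0,"wz": 0,"gripper": 0},
    {"tx": -1.4,"ty": 0,"tz": 0,"wx": 0,"wy": 0,"wz": 0,"gripper": 0},
    {"tx": 0,"ty": 0,"tz": 0,"wx": 0,"wy": 0,"wz": 0,"gripper": 0},
    {"tx": 0,"ty": 0,"tz": 0,"wx": 0,"wy": 0,"wz": 0,"gripper": 0}
  ]
}}

```text
clock: 22.15
tool_pos: [0.4412, -0.1536, 0.1805]
orientation: [[0.001, -0.0, 1.0], [-1.0, -0.0, 0.001], [0.0, -1.0, -0.0]]
contact_force: [0.2, -0.5, 0.6]
finger_gap: 0.998
```

```bash
python3 - <<'E'
from fit import *
b=snap('scene','s8');a=snap('top','t8');print(r.get_state()['tool_pos'],r.get_state()['contact_force'])
im=np.hstack([cv2.resize(x['frame'][:,:,::-1],(400,300)) for x in(a,b)]);cv2.imwrite('pics/v8.png',im)
for n,d in(('s',b),('t',a)):
  C=cloud(d); print(n,'salt',circ(C,(.443,-.303),.022,.02,.04),'mill',circ(C,(.568,-.292),.029,.02,.04),'bR',circ(C,(.441,-.154),.0165,.01,.055),'bL',circ(C,(.436,.143),.0165,.01,.055))
E
```

```text
[ 0.44132977 -0.15424646  0.18064483] [-0.00744778 -0.09080249 -0.09096264]
s salt (array([ 0.4399, -0.3042]), 73, 0.0015) mill (array([ 0.5671, -0.2936]), 187, 0.0022) bR (array([ 0.4403, -0.1544]), 347, 0.0013) bL (array([0.4355, 0.1436]), 484, 0.0008)
t salt None mill None bR None bL (array([0.4365, 0.1427]), 85, 0.0003)
```

View pics/v8.png

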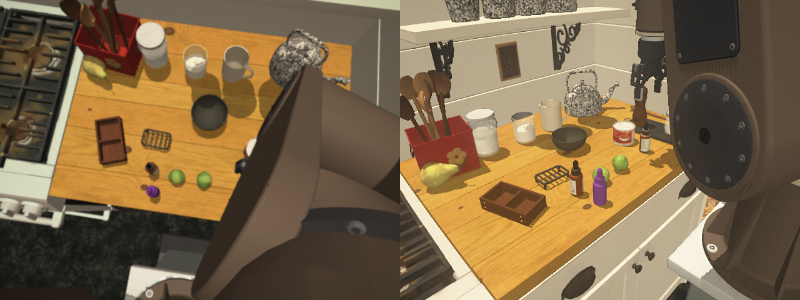

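Call:
{"api": "apply_moves", "payload": {
  "rows": [
    {"tx": 0,"ty": 1.2,"tz": 0,"wx": 0,"wy": 0,"wz": 0,"gripper": 0},
    {"tx": 0,"ty": 2.5,"tz": 0,"wx": 0,"wy": 0,"wz": 0,"gripper": 0},
    {"tx": 0,"ty": 2.5,"tz": 0,"wx": 0,"wy": 0,"wz": 0,"gripper": 0},
    {"tx": 0,"ty": 2.5,"tz": 0,"wx": 0,"wy": 0,"wz": 0,"gripper": 0},
    {"tx": 0,"ty": 2.5,"tz": 0,"wx": 0,"wy": 0,"wz": 0,"gripper": 0},
    {"tx": 0,"ty": 1.5,"tz": 0,"wx": 0,"wy": 0,"wz": 0,"gripper": 0},
    {"tx": 0,"ty": 1,"tz": 0,"wx": 0,"wy": 0,"wz": 0,"gripper": 0},
    {"tx": 0,"ty": 0,"tz": 0,"wx": 0,"wy": 0,"wz": 0,"gripper": 0},
    {"tx": 0,"ty": 0,"tz": 0,"wx": 0,"wy": 0,"wz": 0,"gripper": 110},
    {"tx": 0,"ty": 0,"tz": 0,"wx": 0,"wy": 0,"wz": 0,"gripper": 255},
    {"tx": 0,"ty": 0,"tz": 0,"wx": 0,"wy": 0,"wz": 0,"gripper": 255},
    {"tx": 0,"ty": 0,"tz": 0,"wx": 0,"wy": 0,"wz": 0,"gripper": 255},
    {"tx": 0,"ty": 0,"tz": 0,"wx": 0,"wy": 0,"wz": 0,"gripper": 255},
    {"tx": 0,"ty": 0,"tz": 0,"wx": 0,"wy": 0,"wz": 0,"gripper": 255},
    {"tx": 0,"ty": 0,"tz": 0,"wx": 0,"wy": 0,"wz": 0,"gripper": 255}
  ]
}}

```text
clock: 23.75
tool_pos: [0.4417, -0.1538, 0.0447]
orientation: [[-0.0, 0.001, 1.0], [-1.0, -0.001, -0.0], [0.001, -1.0, 0.001]]
contact_force: [-2.0, 1.1, 17.1]
finger_gap: 0.355
```

Call:
{"api": "apply_moves", "payload": {
  "rows": [
    {"tx": 0,"ty": -0.4,"tz": 0,"wx": 0,"wy": 0,"wz": 0,"gripper": 255},
    {"tx": 0,"ty": -1.2,"tz": 0,"wx": 0,"wy": 0,"wz": 0,"gripper": 255},
    {"tx": 0,"ty": -2.2,"tz": 0,"wx": 0,"wy": 0,"wz": 0,"gripper": 255},
    {"tx": 0,"ty": -2.2,"tz": 0,"wx": 0,"wy": 0,"wz": 0,"gripper": 255},
    {"tx": 0,"ty": -2.2,"tz": 0,"wx": 0,"wy": 0,"wz": 0,"gripper": 255},
    {"tx": 0,"ty": -2.2,"tz": 0,"wx": 0,"wy": 0,"wz": 0,"gripper": 255},
    {"tx": 0,"ty": -2,"tz": 0,"wx": 0,"wy": 0,"wz": 0,"gripper": 255},
    {"tx": 0,"ty": -1.2,"tz": 0,"wx": 0,"wy": 0,"wz": 0,"gripper": 255},
    {"tx": 0,"ty": -0.4,"tz": 0,"wx": 0,"wy": 0,"wz": 0,"gripper": 255}
  ]
}}

```text
clock: 24.65
tool_pos: [0.4417, -0.1538, 0.1858]
orientation: [[-0.0, 0.002, 1.0], [-1.0, -0.001, -0.0], [0.001, -1.0, 0.002]]
contact_force: [0.5, -0.4, -2.1]
finger_gap: 0.36
```

Call:
{"api": "apply_moves", "payload": {
  "rows": [
    {"tx": -1,"ty": 0,"tz": 0.3,"wx": 0,"wy": 0,"wz": 0,"gripper": 255},
    {"tx": -2,"ty": 0,"tz": 0.5,"wx": 0,"wy": 0,"wz": 0,"gripper": 255},
    {"tx": -2.5,"ty": 0,"tz": 0.5,"wx": 0,"wy": 0,"wz": 0,"gripper": 255},
    {"tx": -2.5,"ty": 0,"tz": 0.5,"wx": 0,"wy": 0,"wz": 0,"gripper": 255},
    {"tx": -2.5,"ty": 0,"tz": 0.5,"wx": 0,"wy": 0,"wz": 0,"gripper": 255},
    {"tx": -2.5,"ty": 0,"tz": 0.5,"wx": 0,"wy": 0,"wz": 0,"gripper": 255},
    {"tx": -2.5,"ty": 0,"tz": 0.5,"wx": 0,"wy": 0,"wz": 0,"gripper": 255},
    {"tx": -2.5,"ty": 0,"tz": 0.5,"wx": 0,"wy": 0,"wz": 0,"gripper": 255},
    {"tx": -2.5,"ty": 0,"tz": 0.5,"wx": 0,"wy": 0,"wz": 0,"gripper": 255},
    {"tx": -2.5,"ty": 0,"tz": 0.5,"wx": 0,"wy": 0,"wz": 0,"gripper": 255},
    {"tx": -2.5,"ty": 0,"tz": 0.5,"wx": 0,"wy": 0,"wz": 0,"gripper": 255},
    {"tx": -2.5,"ty": 0,"tz": 0.5,"wx": 0,"wy": 0,"wz": 0,"gripper": 255},
    {"tx": -2.5,"ty": 0,"tz": 0.5,"wx": 0,"wy": 0,"wz": 0,"gripper": 255},
    {"tx": -2.5,"ty": 0,"tz": 0.5,"wx": 0,"wy": 0,"wz": 0,"gripper": 255},
    {"tx": -2.5,"ty": 0,"tz": 0.5,"wx": 0,"wy": 0,"wz": 0,"gripper": 255},
    {"tx": -2.5,"ty": 0,"tz": 0.5,"wx": 0,"wy": 0,"wz": 0,"gripper": 255},
    {"tx": -2.5,"ty": 0,"tz": 0.6,"wx": 0,"wy": 0,"wz": 0,"gripper": 255},
    {"tx": -2.5,"ty": 0,"tz": 0.6,"wx": 0,"wy": 0,"wz": 0,"gripper": 255},
    {"tx": -2.3,"ty": 0,"tz": 0.7,"wx": 0,"wy": 0,"wz": 0,"gripper": 255},
    {"tx": 0,"ty": 0,"tz": 0,"wx": 0,"wy": 0,"wz": 0,"gripper": 255}
  ]
}}

```text
clock: 26.65
tool_pos: [0.5382, 0.3023, 0.1827]
orientation: [[0.001, -0.0, 1.0], [-1.0, 0.0, 0.001], [-0.0, -1.0, -0.0]]
contact_force: [1.0, 0.2, 0.1]
finger_gap: 0.353
```

```bash
python3 - <<'E'
from fit import *
b=snap('scene','s9');a=snap('top','t9');p=r.get_state()['tool_pos'];print(p,r.get_state()['contact_force'])
im=np.hstack([cv2.resize(x['frame'][:,:,::-1],(400,300)) for x in(a,b)]);cv2.imwrite('pics/v9.png',im)
for n,d in(('s',b),('t',a)):
  C=cloud(d); print(n,circ(C,p[:2],.0165,.145,.165,win=.03),'salt',circ(C,(.443,-.303),.022,.02,.04))
  print('wall tops',circ(C,(.443,-.303),.022,.02,.04))
E
```

```text
[0.53728529 0.2997553  0.18269509] [ 0.42108542 -1.35514527 -0.01951786]
s (array([0.5376, 0.3024]), 315, 0.0008) salt (array([ 0.4402, -0.3045]), 154, 0.0014)
wall tops (array([ 0.4402, -0.3045]), 154, 0.0014)
t (array([0.5372, 0.3005]), 104, 0.0005) salt (array([ 0.4396, -0.3043]), 55, 0.0005)
wall tops (array([ 0.4396, -0.3043]), 55, 0.0005)
```

View pics/v9.png

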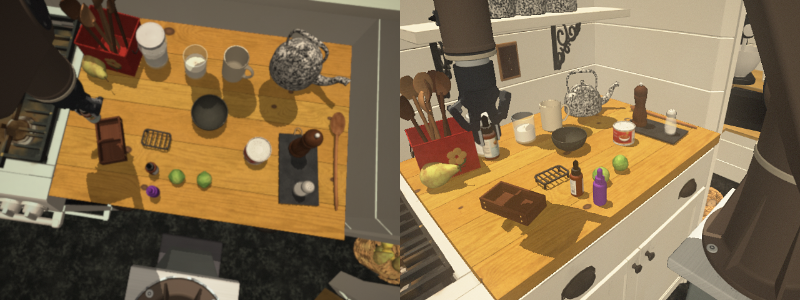

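```bash
python3 - <<'E'
from h import *
for tag in('scene0','top0'):
    d=load(tag);C=cloud(d).reshape(-1,3)
    m=(np.hypot(C[:,0]-.506,C[:,1]-.288)<.1)&(C[:,2]>.029)&(C[:,2]<.042)
    Q=C[m]; print(tag,m.sum(),cv2.minAreaRect((Q[:,:2]*1000).astype(np.float32)))
d=load('scene0'); c=np.array([.506,.288])
for th in (18.7,):
    u=np.array([np.cos(np.radians(th)),np.sin(np.radians(th))]);v=np.array([-u[1],u[0]])
    im=d['frame'][:,:,::-1].copy()
    for a,b in((70,39),(70,-39),(-70,-39),(-70,39),(33.5,0),(-33.5,0)):
        P=np.r_[c+(a*u+b*v)/1000,.034 if b else .006]; cv2.circle(im,tuple(int(round(x)) for x in proj(d,P)[0]),2,(0,255,0) if b else (255,255,0),-1)
cv2.imwrite('pics/v10.png',cv2.resize(im[270:370,110:250],(700,500)))
E
```

```text
scene0 1222 ((505.4386291503906, 289.1095886230469), (142.01927185058594, 80.53653717041016), 18.624916076660156)
top0 843 ((506.572021484375, 289.26171875), (141.00270080566406, 78.35337829589844), 18.880413055419922)
```

View pics/v10.png

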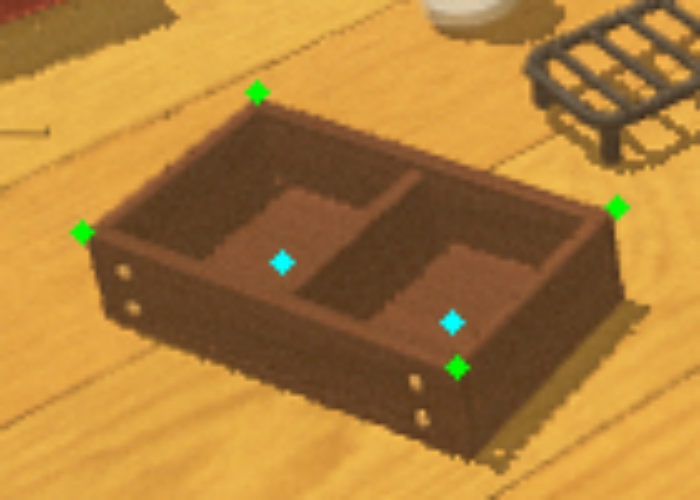

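Call:
{"api": "apply_moves", "payload": {
  "rows": [
    {"tx": 0.1,"ty": 1,"tz": 0.05,"wx": 0,"wy": 0,"wz": 0,"gripper": 255},
    {"tx": 0,"ty": 2,"tz": 0,"wx": 0,"wy": 0,"wz": 0,"gripper": 255},
    {"tx": 0,"ty": 2,"tz": 0,"wx": 0,"wy": 0,"wz": 0,"gripper": 255},
    {"tx": 0,"ty": 2,"tz": 0,"wx": 0,"wy": 0,"wz": 0,"gripper": 255},
    {"tx": 0,"ty": 2,"tz": 0,"wx": 0,"wy": 0,"wz": 0,"gripper": 255},
    {"tx": 0,"ty": 1.5,"tz": 0,"wx": 0,"wy": 0,"wz": 0,"gripper": 255},
    {"tx": 0,"ty": 1,"tz": 0,"wx": 0,"wy": 0,"wz": 0,"gripper": 255},
    {"tx": 0,"ty": 0.5,"tz": 0,"wx": 0,"wy": 0,"wz": 0,"gripper": 255},
    {"tx": 0,"ty": 0.4,"tz": 0,"wx": 0,"wy": 0,"wz": 0,"gripper": 255},
    {"tx": 0,"ty": 0.3,"tz": 0,"wx": 0,"wy": 0,"wz": 0,"gripper": 255},
    {"tx": 0,"ty": 0,"tz": 0,"wx": 0,"wy": 0,"wz": 0,"gripper": 255}
  ]
}}

```text
clock: 27.85
tool_pos: [0.539, 0.2984, 0.0569]
orientation: [[-0.0, 0.0, 1.0], [-1.0, 0.0, -0.0], [-0.0, -1.0, 0.0]]
contact_force: [1.4, 0.4, -0.4]
finger_gap: 0.359
```

Call:
{"api": "apply_moves", "payload": {
  "rows": [
    {"tx": 0,"ty": 0.3,"tz": 0,"wx": 0,"wy": 0,"wz": 0,"gripper": 255},
    {"tx": 0,"ty": 0.2,"tz": 0,"wx": 0,"wy": 0,"wz": 0,"gripper": 255},
    {"tx": 0,"ty": 0.1,"tz": 0,"wx": 0,"wy": 0,"wz": 0,"gripper": 255},
    {"tx": 0,"ty": 0,"tz": 0,"wx": 0,"wy": 0,"wz": 0,"gripper": 255}
  ]
}}

```text
clock: 28.25
tool_pos: [0.5389, 0.2984, 0.0509]
orientation: [[-0.0, 0.0, 1.0], [-1.0, 0.0, -0.0], [-0.0, -1.0, 0.0]]
contact_force: [-0.5, -0.6, 0.2]
finger_gap: 0.355
```

Call:
{"api": "apply_moves", "payload": {
  "rows": [
    {"tx": 0,"ty": 0.1,"tz": 0,"wx": 0,"wy": 0,"wz": 0,"gripper": 255},
    {"tx": 0,"ty": 0,"tz": 0,"wx": 0,"wy": 0,"wz": 0,"gripper": 255}
  ]
}}

```text
clock: 28.45
tool_pos: [0.5391, 0.2985, 0.0507]
orientation: [[-0.0, 0.001, 1.0], [-1.0, 0.0, -0.0], [-0.0, -1.0, 0.001]]
contact_force: [-3.4, -2.4, 15.5]
finger_gap: 0.354
```

Call:
{"api": "apply_moves", "payload": {
  "rows": [
    {"tx": 0,"ty": -0.05,"tz": 0,"wx": 0,"wy": 0,"wz": 0,"gripper": 130},
    {"tx": 0,"ty": 0,"tz": 0,"wx": 0,"wy": 0,"wz": 0,"gripper": 80},
    {"tx": 0,"ty": 0,"tz": 0,"wx": 0,"wy": 0,"wz": 0,"gripper": 20},
    {"tx": 0,"ty": 0,"tz": 0,"wx": 0,"wy": 0,"wz": 0,"gripper": 0},
    {"tx": 0,"ty": 0,"tz": 0,"wx": 0,"wy": 0,"wz": 0,"gripper": 0},
    {"tx": 0,"ty": -1,"tz": 0,"wx": 0,"wy": 0,"wz": 0,"gripper": 0},
    {"tx": 0,"ty": -2,"tz": 0,"wx": 0,"wy": 0,"wz": 0,"gripper": 0},
    {"tx": 0,"ty": -2.5,"tz": 0,"wx": 0,"wy": 0,"wz": 0,"gripper": 0},
    {"tx": 0,"ty": -2.5,"tz": 0,"wx": 0,"wy": 0,"wz": 0,"gripper": 0},
    {"tx": 0,"ty": -2.5,"tz": 0,"wx": 0,"wy": 0,"wz": 0,"gripper": 0},
    {"tx": 0,"ty": -2.5,"tz": 0,"wx": 0,"wy": 0,"wz": 0,"gripper": 0},
    {"tx": 1.5,"ty": 0,"tz": -1,"wx": 0,"wy": 0,"wz": 0,"gripper": 0},
    {"tx": 2.5,"ty": 0,"tz": -1.7,"wx": 0,"wy": 0,"wz": 0,"gripper": 0},
    {"tx": 2.5,"ty": 0,"tz": -1.7,"wx": 0,"wy": 0,"wz": 0,"gripper": 0},
    {"tx": 2.5,"ty": 0,"tz": -1.7,"wx": 0,"wy": 0,"wz": 0,"gripper": 0},
    {"tx": 2.5,"ty": 0,"tz": -1.7,"wx": 0,"wy": 0,"wz": 0,"gripper": 0},
    {"tx": 2.5,"ty": 0,"tz": -1.7,"wx": 0,"wy": 0,"wz": 0,"gripper": 0},
    {"tx": 1.55,"ty": 0,"tz": -0.8,"wx": 0,"wy": 0,"wz": 0,"gripper": 0},
    {"tx": 0,"ty": 0,"tz": 0,"wx": 0,"wy": 0,"wz": 0,"gripper": 0},
    {"tx": 0,"ty": 0,"tz": 0,"wx": 0,"wy": 0,"wz": 0,"gripper": 0}
  ]
}}

```text
clock: 30.45
tool_pos: [0.4368, 0.1432, 0.1809]
orientation: [[-0.001, 0.001, 1.0], [-1.0, 0.001, -0.001], [-0.001, -1.0, 0.001]]
contact_force: [0.4, 1.2, -0.4]
finger_gap: 0.998
```

```bash
python3 - <<'E'
from fit import *
b=snap('scene','s10');a=snap('top','t10');p=r.get_state()['tool_pos'];print(p,r.get_state()['contact_force'])
im=np.hstack([cv2.resize(x['frame'][:,:,::-1],(400,300)) for x in(a,b)]);cv2.imwrite('pics/v11.png',im)
for n,d in(('s',b),('t',a)):
  C=cloud(d); print(n,'inbox',circ(C,(.538,.299),.0165,.04,.06,win=.03),'bL',circ(C,(.436,.143),.0165,.01,.055))
E
```

```text
[0.43688188 0.1436143  0.18056046] [ 1.03349063 -0.52706674  0.1526345 ]
s inbox (array([0.5383, 0.2984]), 252, 0.0008) bL (array([0.4355, 0.1436]), 487, 0.0008)
t inbox None bL (array([0.4365, 0.1427]), 89, 0.0003)
```

View pics/v11.png

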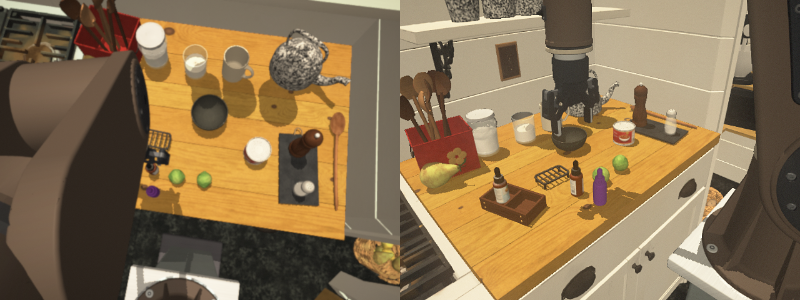

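Call:
{"api": "apply_moves", "payload": {
  "rows": [
    {"tx": 0,"ty": 1.2,"tz": 0,"wx": 0,"wy": 0,"wz": 0,"gripper": 80},
    {"tx": 0,"ty": 2.5,"tz": 0,"wx": 0,"wy": 0,"wz": 0,"gripper": 80},
    {"tx": 0,"ty": 2.5,"tz": 0,"wx": 0,"wy": 0,"wz": 0,"gripper": 80},
    {"tx": 0,"ty": 2.5,"tz": 0,"wx": 0,"wy": 0,"wz": 0,"gripper": 80},
    {"tx": 0,"ty": 2.5,"tz": 0,"wx": 0,"wy": 0,"wz": 0,"gripper": 80},
    {"tx": 0,"ty": 1.5,"tz": 0,"wx": 0,"wy": 0,"wz": 0,"gripper": 80},
    {"tx": 0,"ty": 1,"tz": 0,"wx": 0,"wy": 0,"wz": 0,"gripper": 80},
    {"tx": 0,"ty": 0,"tz": 0,"wx": 0,"wy": 0,"wz": 0,"gripper": 80},
    {"tx": 0,"ty": 0,"tz": 0,"wx": 0,"wy": 0,"wz": 0,"gripper": 120},
    {"tx": 0,"ty": 0,"tz": 0,"wx": 0,"wy": 0,"wz": 0,"gripper": 255},
    {"tx": 0,"ty": 0,"tz": 0,"wx": 0,"wy": 0,"wz": 0,"gripper": 255},
    {"tx": 0,"ty": 0,"tz": 0,"wx": 0,"wy": 0,"wz": 0,"gripper": 255},
    {"tx": 0,"ty": 0,"tz": 0,"wx": 0,"wy": 0,"wz": 0,"gripper": 255},
    {"tx": 0,"ty": 0,"tz": 0,"wx": 0,"wy": 0,"wz": 0,"gripper": 255}
  ]
}}

```text
clock: 31.95
tool_pos: [0.4366, 0.1432, 0.0443]
orientation: [[-0.001, 0.002, 1.0], [-1.0, 0.001, -0.001], [-0.001, -1.0, 0.002]]
contact_force: [-1.0, 3.3, 7.4]
finger_gap: 0.355
```

Call:
{"api": "apply_moves", "payload": {
  "rows": [
    {"tx": 0,"ty": -0.4,"tz": 0,"wx": 0,"wy": 0,"wz": 0,"gripper": 255},
    {"tx": 0,"ty": -1.2,"tz": 0,"wx": 0,"wy": 0,"wz": 0,"gripper": 255},
    {"tx": 0,"ty": -2.2,"tz": 0,"wx": 0,"wy": 0,"wz": 0,"gripper": 255},
    {"tx": 0,"ty": -2.2,"tz": 0,"wx": 0,"wy": 0,"wz": 0,"gripper": 255},
    {"tx": 0,"ty": -2.2,"tz": 0,"wx": 0,"wy": 0,"wz": 0,"gripper": 255},
    {"tx": 0,"ty": -2.2,"tz": 0,"wx": 0,"wy": 0,"wz": 0,"gripper": 255},
    {"tx": 0,"ty": -2,"tz": 0,"wx": 0,"wy": 0,"wz": 0,"gripper": 255},
    {"tx": 0,"ty": -1.2,"tz": 0,"wx": 0,"wy": 0,"wz": 0,"gripper": 255},
    {"tx": -1,"ty": -0.4,"tz": 0.3,"wx": 0,"wy": 0,"wz": 0,"gripper": 255},
    {"tx": -2,"ty": 0,"tz": 0.6,"wx": 0,"wy": 0,"wz": 0,"gripper": 255},
    {"tx": -2.5,"ty": 0,"tz": 0.7,"wx": 0,"wy": 0,"wz": 0,"gripper": 255},
    {"tx": -2.5,"ty": 0,"tz": 0.7,"wx": 0,"wy": 0,"wz": 0,"gripper": 255},
    {"tx": -2.5,"ty": 0,"tz": 0.7,"wx": 0,"wy": 0,"wz": 0,"gripper": 255},
    {"tx": -2,"ty": 0,"tz": 0.5,"wx": 0,"wy": 0,"wz": 0,"gripper": 255},
    {"tx": -1,"ty": 0,"tz": 0.2,"wx": 0,"wy": 0,"wz": 0,"gripper": 255},
    {"tx": 0,"ty": 0,"tz": 0,"wx": 0,"wy": 0,"wz": 0,"gripper": 255},
    {"tx": 0,"ty": 0,"tz": 0,"wx": 0,"wy": 0,"wz": 0,"gripper": 255}
  ]
}}

```text
clock: 33.65
tool_pos: [0.4723, 0.2774, 0.183]
orientation: [[-0.0, -0.001, 1.0], [-1.0, -0.001, -0.0], [0.001, -1.0, -0.001]]
contact_force: [0.2, 0.2, -1.0]
finger_gap: 0.353
```

```bash
python3 - <<'E'
from fit import *
b=snap('scene','s11');p=r.get_state()['tool_pos'];print(p,r.get_state()['contact_force'])
cv2.imwrite('pics/v12.png',b['frame'][:,:,::-1])
C=cloud(b); print(circ(C,p[:2],.0165,.145,.165,win=.03))
E
```

```text
[0.47233971 0.27711613 0.1830811 ] [ 0.0217049   0.0235051  -0.51064303]
(array([0.4716, 0.2777]), 325, 0.0008)
```

View pics/v12.png

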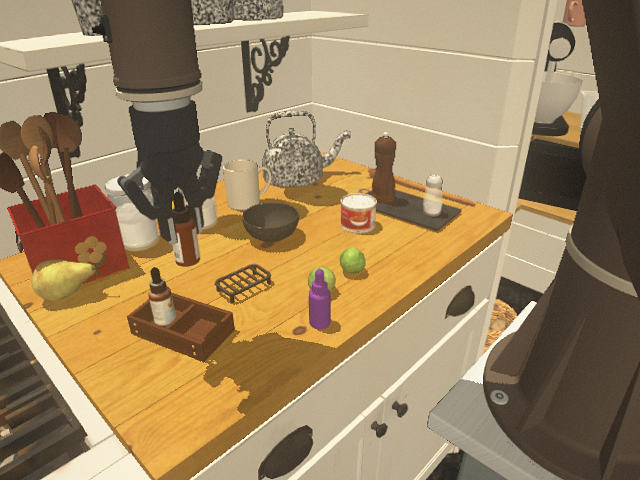

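Call:
{"api": "apply_moves", "payload": {
  "rows": [
    {"tx": 0,"ty": 1,"tz": 0.1,"wx": 0,"wy": 0,"wz": 0,"gripper": 255},
    {"tx": 0,"ty": 2,"tz": 0,"wx": 0,"wy": 0,"wz": 0,"gripper": 255},
    {"tx": 0,"ty": 2,"tz": 0,"wx": 0,"wy": 0,"wz": 0,"gripper": 255},
    {"tx": 0,"ty": 2,"tz": 0,"wx": 0,"wy": 0,"wz": 0,"gripper": 255},
    {"tx": 0,"ty": 2,"tz": 0,"wx": 0,"wy": 0,"wz": 0,"gripper": 255},
    {"tx": 0,"ty": 1.5,"tz": 0,"wx": 0,"wy": 0,"wz": 0,"gripper": 255},
    {"tx": 0,"ty": 1,"tz": 0,"wx": 0,"wy": 0,"wz": 0,"gripper": 255},
    {"tx": 0,"ty": 0.6,"tz": 0,"wx": 0,"wy": 0,"wz": 0,"gripper": 255},
    {"tx": 0,"ty": 0.4,"tz": 0,"wx": 0,"wy": 0,"wz": 0,"gripper": 255},
    {"tx": 0,"ty": 0.3,"tz": 0,"wx": 0,"wy": 0,"wz": 0,"gripper": 255},
    {"tx": 0,"ty": 0.2,"tz": 0,"wx": 0,"wy": 0,"wz": 0,"gripper": 255},
    {"tx": 0,"ty": 0.1,"tz": 0,"wx": 0,"wy": 0,"wz": 0,"gripper": 255},
    {"tx": 0,"ty": 0,"tz": 0,"wx": 0,"wy": 0,"wz": 0,"gripper": 255}
  ]
}}

```text
clock: 35.0
tool_pos: [0.4739, 0.278, 0.0525]
orientation: [[-0.0, 0.0, 1.0], [-1.0, 0.0, -0.0], [-0.0, -1.0, 0.0]]
contact_force: [0.3, -1.6, -0.3]
finger_gap: 0.356
```

Call:
{"api": "apply_moves", "payload": {
  "rows": [
    {"tx": 0,"ty": 0.1,"tz": 0,"wx": 0,"wy": 0,"wz": 0,"gripper": 255},
    {"tx": 0,"ty": 0.1,"tz": 0,"wx": 0,"wy": 0,"wz": 0,"gripper": 255},
    {"tx": 0,"ty": 0,"tz": 0,"wx": 0,"wy": 0,"wz": 0,"gripper": 255}
  ]
}}

```text
clock: 35.3
tool_pos: [0.4739, 0.278, 0.0504]
orientation: [[-0.0, 0.0, 1.0], [-1.0, 0.0, -0.0], [-0.0, -1.0, 0.0]]
contact_force: [0.0, 0.4, -0.0]
finger_gap: 0.355
```

Call:
{"api": "apply_moves", "payload": {
  "rows": [
    {"tx": 0,"ty": 0.1,"tz": 0,"wx": 0,"wy": 0,"wz": 0,"gripper": 255},
    {"tx": 0,"ty": 0,"tz": 0,"wx": 0,"wy": 0,"wz": 0,"gripper": 255}
  ]
}}

```text
clock: 35.5
tool_pos: [0.4742, 0.2781, 0.0502]
orientation: [[-0.0, 0.001, 1.0], [-1.0, 0.0, -0.0], [-0.0, -1.0, 0.001]]
contact_force: [-2.2, -1.2, 17.0]
finger_gap: 0.354
```

Call:
{"api": "apply_moves", "payload": {
  "rows": [
    {"tx": 0,"ty": -0.05,"tz": 0,"wx": 0,"wy": 0,"wz": 0,"gripper": 130},
    {"tx": 0,"ty": 0,"tz": 0,"wx": 0,"wy": 0,"wz": 0,"gripper": 80},
    {"tx": 0,"ty": 0,"tz": 0,"wx": 0,"wy": 0,"wz": 0,"gripper": 20},
    {"tx": 0,"ty": 0,"tz": 0,"wx": 0,"wy": 0,"wz": 0,"gripper": 0},
    {"tx": 0,"ty": 0,"tz": 0,"wx": 0,"wy": 0,"wz": 0,"gripper": 0},
    {"tx": 0,"ty": -1,"tz": 0,"wx": 0,"wy": 0,"wz": 0,"gripper": 0},
    {"tx": 0,"ty": -2,"tz": 0,"wx": 0,"wy": 0,"wz": 0,"gripper": 0},
    {"tx": 0,"ty": -2.5,"tz": 0,"wx": 0,"wy": 0,"wz": 0,"gripper": 0},
    {"tx": 0,"ty": -2.5,"tz": 0,"wx": 0,"wy": 0,"wz": 0,"gripper": 0},
    {"tx": 0,"ty": -2.5,"tz": 0,"wx": 0,"wy": 0,"wz": 0,"gripper": 0},
    {"tx": 0,"ty": -2.5,"tz": 0,"wx": 0,"wy": 0,"wz": 0,"gripper": 0}
  ]
}}

```text
clock: 36.6
tool_pos: [0.4737, 0.2778, 0.1816]
orientation: [[-0.0, 0.0, 1.0], [-1.0, 0.0, -0.0], [-0.0, -1.0, 0.0]]
contact_force: [0.2, 0.9, -0.4]
finger_gap: 1.005
```

Call:
{"api": "apply_moves", "payload": {
  "rows": [
    {"tx": 1.1,"ty": 0,"tz": 0,"wx": 0,"wy": 0,"wz": 0,"gripper": 65},
    {"tx": 2.5,"ty": 0,"tz": -0.4,"wx": 0,"wy": 0,"wz": 0,"gripper": 65},
    {"tx": 2.5,"ty": 0,"tz": -0.4,"wx": 0,"wy": 0,"wz": 0,"gripper": 65},
    {"tx": 2.5,"ty": 0,"tz": -0.4,"wx": 0,"wy": 0,"wz": 0,"gripper": 65},
    {"tx": 2.5,"ty": 0,"tz": -0.4,"wx": 0,"wy": 0,"wz": 0,"gripper": 65},
    {"tx": 2.5,"ty": 0,"tz": -0.4,"wx": 0,"wy": 0,"wz": 0,"gripper": 65},
    {"tx": 2.5,"ty": 0,"tz": -0.4,"wx": 0,"wy": 0,"wz": 0,"gripper": 65},
    {"tx": 2.5,"ty": 0,"tz": -0.4,"wx": 0,"wy": 0,"wz": 0,"gripper": 65},
    {"tx": 2.5,"ty": 0,"tz": -0.4,"wx": 0,"wy": 0,"wz": 0,"gripper": 65},
    {"tx": 2.5,"ty": 0,"tz": -0.4,"wx": 0,"wy": 0,"wz": 0,"gripper": 65},
    {"tx": 2.5,"ty": 0,"tz": -0.4,"wx": 0,"wy": 0,"wz": 0,"gripper": 65},
    {"tx": 2.5,"ty": 0,"tz": -0.4,"wx": 0,"wy": 0,"wz": 0,"gripper": 65},
    {"tx": 1,"ty": 0,"tz": -0.3,"wx": 0,"wy": 0,"wz": 0,"gripper": 65},
    {"tx": 0,"ty": 0,"tz": 0,"wx": 0,"wy": 0,"wz": 0,"gripper": 65},
    {"tx": 0,"ty": 0,"tz": 0,"wx": 0,"wy": 0,"wz": 0,"gripper": 65}
  ]
}}

```text
clock: 38.1
tool_pos: [0.4267, -0.0179, 0.1798]
orientation: [[-0.001, 0.0, 1.0], [-1.0, 0.0, -0.001], [-0.0, -1.0, 0.0]]
contact_force: [-0.1, -0.1, -0.5]
finger_gap: 0.745
```

```bash
python3 - <<'E'
from fit import *
b=snap('scene','s12');a=snap('top','t12');p=r.get_state()['tool_pos'];print(p,r.get_state()['contact_force'])
cv2.imwrite('pics/v13.png',cv2.resize(b['frame'][130:370,110:430,::-1],(800,600)))
for n,d in(('s',b),('t',a)):
  C=cloud(d); print(n,circ(C,(.538,.299),.0165,.04,.06,win=.03),circ(C,(.474,.278),.0165,.04,.06,win=.03),'lime2',circ(C,(.427,-.018),.024,.018,.03))
E
```

```text
[ 0.42682773 -0.01743986  0.17979309] [-0.09625061  0.7658837   0.47598358]
s (array([0.5384, 0.2985]), 251, 0.0009) (array([0.4729, 0.2786]), 265, 0.0009) lime2 (array([ 0.4258, -0.0181]), 149, 0.001)
t None None lime2 (array([ 0.4276, -0.018 ]), 20, 0.001)
```

View pics/v13.png

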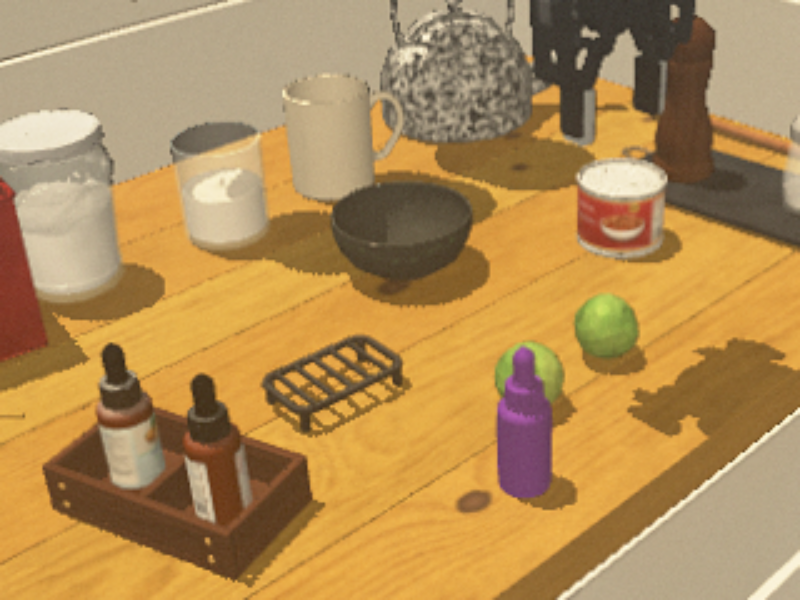

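Both bottles stand in the box, at crop (125,420) and (210,450). The target lime is the right-hand one, at crop (606,325). Descending on it.

Call:
{"api": "apply_moves", "payload": {
  "rows": [
    {"tx": 0,"ty": 1.3,"tz": 0,"wx": 0,"wy": 0,"wz": 0,"gripper": 65},
    {"tx": 0,"ty": 2.5,"tz": 0,"wx": 0,"wy": 0,"wz": 0,"gripper": 65},
    {"tx": 0,"ty": 2.5,"tz": 0,"wx": 0,"wy": 0,"wz": 0,"gripper": 65},
    {"tx": 0,"ty": 2.5,"tz": 0,"wx": 0,"wy": 0,"wz": 0,"gripper": 65},
    {"tx": 0,"ty": 2.5,"tz": 0,"wx": 0,"wy": 0,"wz": 0,"gripper": 65},
    {"tx": 0,"ty": 2,"tz": 0,"wx": 0,"wy": 0,"wz": 0,"gripper": 65},
    {"tx": 0,"ty": 1.5,"tz": 0,"wx": 0,"wy": 0,"wz": 0,"gripper": 65},
    {"tx": 0,"ty": 1,"tz": 0,"wx": 0,"wy": 0,"wz": 0,"gripper": 65},
    {"tx": 0,"ty": 0.5,"tz": 0,"wx": 0,"wy": 0,"wz": 0,"gripper": 65},
    {"tx": 0,"ty": 0,"tz": 0,"wx": 0,"wy": 0,"wz": 0,"gripper": 65},
    {"tx": 0,"ty": 0,"tz": 0,"wx": 0,"wy": 0,"wz": 0,"gripper": 65}
  ]
}}

```text
clock: 39.3
tool_pos: [0.427, -0.018, 0.0172]
orientation: [[-0.0, 0.001, 1.0], [-1.0, -0.0, -0.0], [0.0, -1.0, 0.001]]
contact_force: [-0.0, -0.1, 0.2]
finger_gap: 0.741
```

Call:
{"api": "apply_moves", "payload": {
  "rows": [
    {"tx": 0,"ty": 0,"tz": 0,"wx": 0,"wy": 0,"wz": 0,"gripper": 110},
    {"tx": 0,"ty": 0,"tz": 0,"wx": 0,"wy": 0,"wz": 0,"gripper": 255},
    {"tx": 0,"ty": 0,"tz": 0,"wx": 0,"wy": 0,"wz": 0,"gripper": 255},
    {"tx": 0,"ty": 0,"tz": 0,"wx": 0,"wy": 0,"wz": 0,"gripper": 255},
    {"tx": 0,"ty": 0,"tz": 0,"wx": 0,"wy": 0,"wz": 0,"gripper": 255},
    {"tx": 0,"ty": -0.5,"tz": 0,"wx": 0,"wy": 0,"wz": 0,"gripper": 255},
    {"tx": 0,"ty": -1.5,"tz": 0,"wx": 0,"wy": 0,"wz": 0,"gripper": 255},
    {"tx": 0,"ty": -2.5,"tz": 0,"wx": 0,"wy": 0,"wz": 0,"gripper": 255},
    {"tx": 0,"ty": -2.5,"tz": 0,"wx": 0,"wy": 0,"wz": 0,"gripper": 255},
    {"tx": 0,"ty": -2,"tz": 0,"wx": 0,"wy": 0,"wz": 0,"gripper": 255},
    {"tx": 0,"ty": -1,"tz": 0,"wx": 0,"wy": 0,"wz": 0,"gripper": 255},
    {"tx": 0,"ty": 0,"tz": 0,"wx": 0,"wy": 0,"wz": 0,"gripper": 255}
  ]
}}

```text
clock: 40.5
tool_pos: [0.4275, -0.0182, 0.118]
orientation: [[-0.0, 0.003, 1.0], [-1.0, -0.0, -0.0], [0.0, -1.0, 0.003]]
contact_force: [0.1, -0.5, -1.0]
finger_gap: 0.498
```

```bash
python3 - <<'E'
from fit import *
b=snap('scene','s13');p=r.get_state()['tool_pos'];print(p,r.get_state()['contact_force'])
cv2.imwrite('pics/v14.png',cv2.resize(b['frame'][130:370,190:510,::-1],(800,600)))
E
```

```text
[ 0.42704405 -0.01814763  0.11706976] [-0.43840094  0.03683044 -0.67070982]
```

View pics/v14.png

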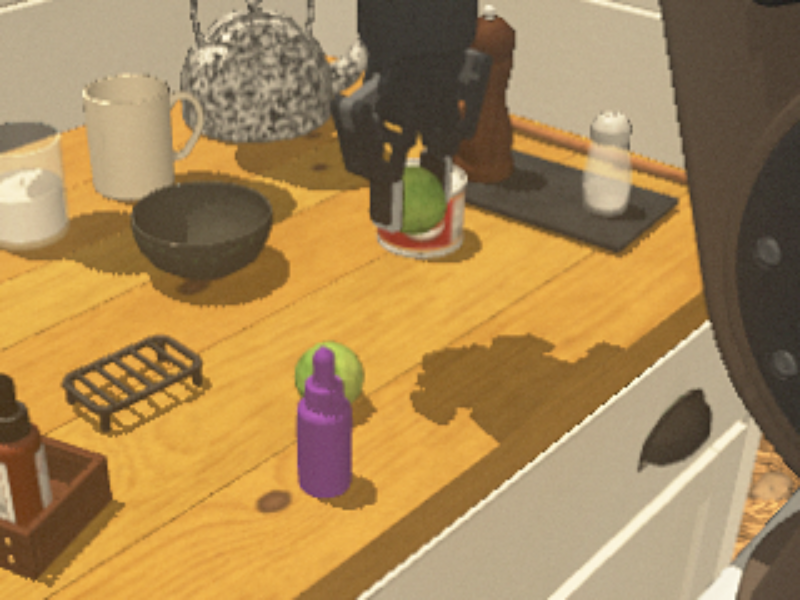

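Call:
{"api": "apply_moves", "payload": {
  "rows": [
    {"tx": -0.1,"ty": 0,"tz": 1,"wx": 0,"wy": 0,"wz": 0,"gripper": 255},
    {"tx": -0.2,"ty": 0,"tz": 2,"wx": 0,"wy": 0,"wz": 0,"gripper": 255},
    {"tx": -0.2,"ty": 0,"tz": 2.5,"wx": 0,"wy": 0,"wz": 0,"gripper": 255},
    {"tx": -0.2,"ty": 0,"tz": 2.5,"wx": 0,"wy": 0,"wz": 0,"gripper": 255},
    {"tx": -0.2,"ty": 0,"tz": 2.5,"wx": 0,"wy": 0,"wz": 0,"gripper": 255},
    {"tx": -0.2,"ty": 0,"tz": 2.5,"wx": 0,"wy": 0,"wz": 0,"gripper": 255},
    {"tx": -0.2,"ty": 0,"tz": 2.5,"wx": 0,"wy": 0,"wz": 0,"gripper": 255},
    {"tx": -0.1,"ty": 0,"tz": 2.5,"wx": 0,"wy": 0,"wz": 0,"gripper": 255},
    {"tx": -0.1,"ty": 0,"tz": 1.7,"wx": 0,"wy": 0,"wz": 0,"gripper": 255},
    {"tx": 0,"ty": 0,"tz": 0.8,"wx": 0,"wy": 0,"wz": 0,"gripper": 255},
    {"tx": 0,"ty": 0,"tz": 0,"wx": 0,"wy": 0,"wz": 0,"gripper": 255},
    {"tx": 0,"ty": 1,"tz": 0,"wx": 0,"wy": 0,"wz": 0,"gripper": 255},
    {"tx": 0,"ty": 2,"tz": 0,"wx": 0,"wy": 0,"wz": 0,"gripper": 255},
    {"tx": 0,"ty": 2,"tz": 0,"wx": 0,"wy": 0,"wz": 0,"gripper": 255},
    {"tx": 0,"ty": 1,"tz": 0,"wx": 0,"wy": 0,"wz": 0,"gripper": 255},
    {"tx": 0,"ty": 0.7,"tz": 0,"wx": 0,"wy": 0,"wz": 0,"gripper": 255},
    {"tx": 0,"ty": 0.4,"tz": 0,"wx": 0,"wy": 0,"wz": 0,"gripper": 255},
    {"tx": 0,"ty": 0,"tz": 0,"wx": 0,"wy": 0,"wz": 0,"gripper": 255}
  ]
}}

```text
clock: 42.35
tool_pos: [0.6316, -0.0032, 0.0457]
orientation: [[-0.001, -0.0, 1.0], [-1.0, 0.0, -0.001], [-0.0, -1.0, -0.0]]
contact_force: [-0.5, 0.1, -0.1]
finger_gap: 0.501
```

```bash
python3 - <<'E'
from fit import *
b=snap('scene','s14');p=r.get_state()['tool_pos'];print(p,r.get_state()['contact_force'])
cv2.imwrite('pics/v15.png',cv2.resize(b['frame'][130:280,190:390,::-1],(800,600)))
E
```

```text
[ 0.63181554 -0.00321814  0.04607455] [1.15638654 0.45687923 0.05369075]
```

View pics/v15.png

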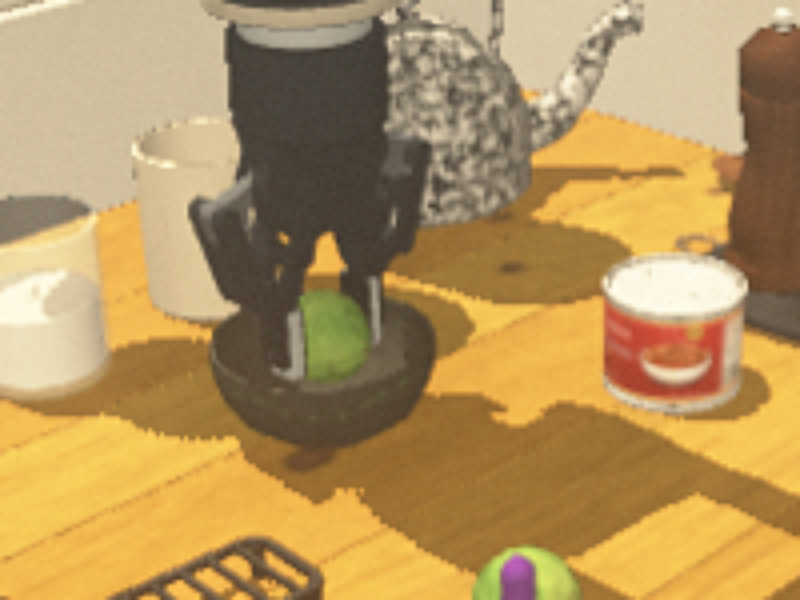

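Call:
{"api": "apply_moves", "payload": {
  "rows": [
    {"tx": 0,"ty": 0,"tz": 0,"wx": 0,"wy": 0,"wz": 0,"gripper": 110},
    {"tx": 0,"ty": 0,"tz": 0,"wx": 0,"wy": 0,"wz": 0,"gripper": 95},
    {"tx": 0,"ty": 0,"tz": 0,"wx": 0,"wy": 0,"wz": 0,"gripper": 90},
    {"tx": 0,"ty": 0,"tz": 0,"wx": 0,"wy": 0,"wz": 0,"gripper": 90},
    {"tx": 0,"ty": 0,"tz": 0,"wx": 0,"wy": 0,"wz": 0,"gripper": 90},
    {"tx": 0,"ty": -1,"tz": 0,"wx": 0,"wy": 0,"wz": 0,"gripper": 90},
    {"tx": 0,"ty": -2,"tz": 0,"wx": 0,"wy": 0,"wz": 0,"gripper": 90},
    {"tx": 0,"ty": -2.5,"tz": 0,"wx": 0,"wy": 0,"wz": 0,"gripper": 90},
    {"tx": 0,"ty": -2.5,"tz": 0,"wx": 0,"wy": 0,"wz": 0,"gripper": 90},
    {"tx": 0,"ty": -2.5,"tz": 0,"wx": 0,"wy": 0,"wz": 0,"gripper": 90},
    {"tx": 0,"ty": -2.5,"tz": 0,"wx": 0,"wy": 0,"wz": 0,"gripper": 90},
    {"tx": 0,"ty": -1.5,"tz": 0,"wx": 0,"wy": 0,"wz": 0,"gripper": 90},
    {"tx": 0,"ty": 0,"tz": 0,"wx": 0,"wy": 0,"wz": 0,"gripper": 90},
    {"tx": 0,"ty": 0,"tz": 0,"wx": 0,"wy": 0,"wz": 0,"gripper": 90},
    {"tx": 0,"ty": 0,"tz": 0,"wx": 0,"wy": 0,"wz": 0,"gripper": 90},
    {"tx": 0,"ty": 0,"tz": 0,"wx": 0,"wy": 0,"wz": 0,"gripper": 90},
    {"tx": 0,"ty": 0,"tz": 0,"wx": 0,"wy": 0,"wz": 0,"gripper": 90}
  ]
}}

```text
clock: 44.1
tool_pos: [0.6313, -0.0032, 0.1899]
orientation: [[-0.0, -0.001, 1.0], [-1.0, 0.0, -0.0], [-0.0, -1.0, -0.001]]
contact_force: [-0.7, 0.4, 0.4]
finger_gap: 0.647
```

```bash
python3 - <<'E'
from fit import *
b=snap('scene','s15');a=snap('top','t15');s=r.get_state();print(s['tool_pos'],s['contact_force'])
cv2.imwrite('pics/v16.png',b['frame'][:,:,::-1]);cv2.imwrite('pics/v17.png',a['frame'][:,:,::-1])
for n,d in(('s',b),('t',a)):
  C=cloud(d)
  for k,v in dict(far=((.538,.299),.0165,.04,.06,.03),near=((.474,.278),.0165,.04,.06,.03),salt=((.443,-.303),.022,.02,.04),mill=((.568,-.292),.029,.02,.04),tin=((.537,-.164),.0375,.01,.05)).items(): print(n,k,circ(C,*v))
  hs=cv2.cvtColor(d['frame'],cv2.COLOR_RGB2HSV); g=(hs[:,:,0]>28)&(hs[:,:,0]<75)&(hs[:,:,1]>100)&(hs[:,:,2]>50)
  m=g&(np.hypot(C[:,:,0]-.632,C[:,:,1]+.003)<.06); print('lime',m.sum(),C[m].mean(0) if m.any() else 0, C[m][:,2].max() if m.any() else 0)
# slate corner margins
u=np.array([np.cos(np.radians(4.95)),np.sin(np.radians(4.95))]);v=np.array([-u[1],u[0]])
for c in ((.568,-.293),(.440,-.304)): e=np.array(c)-(.5033,-.2979); print('slate frame mm',e@u*1000,e@v*1000)
E
```

```text
[ 0.63151758 -0.00320832  0.1902619 ] [ 0.32284798 -0.02916288  0.41917779]
s far (array([0.5383, 0.2984]), 250, 0.0009)
s near (array([0.473 , 0.2787]), 270, 0.0008)
s salt (array([ 0.4404, -0.3043]), 151, 0.0015)
s mill (array([ 0.5666, -0.2942]), 196, 0.002)
s tin (array([ 0.5358, -0.1645]), 593, 0.0013)
lime 313 [0.62104968 0.00519967 0.04475362] 0.056936326461245135
t far (array([0.5389, 0.2985]), 78, 0.0005)
t near (array([0.4739, 0.2791]), 76, 0.0005)
t salt (array([ 0.4395, -0.3044]), 54, 0.0006)
t mill (array([ 0.5677, -0.293 ]), 138, 0.0013)
t tin (array([ 0.5372, -0.1642]), 184, 0.0003)
lime 0 0 0
slate frame mm 64.8814965515031 -0.7010030223102137
slate frame mm -63.59026166337048 -0.6153223415983883
```

View pics/v16.png

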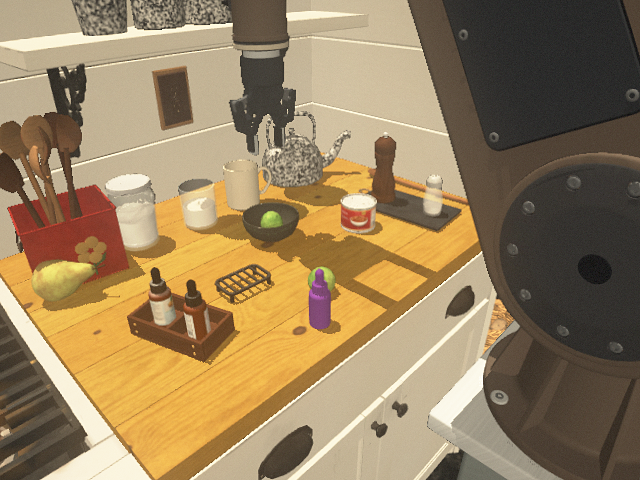

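View pics/v17.png

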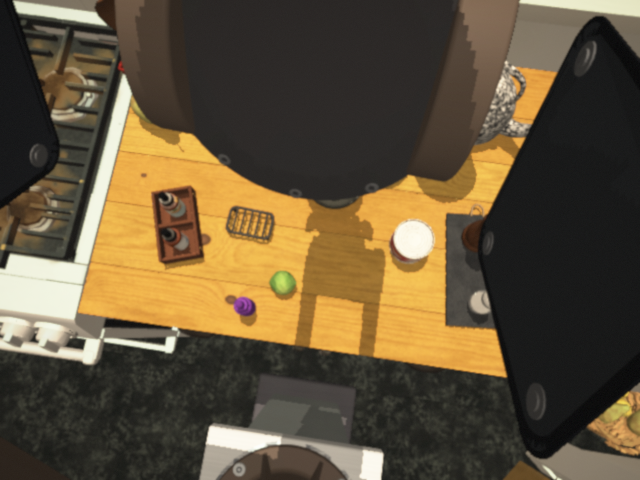

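Everything is in place: the lime in the bowl at scene (271,219), both bottles in the box at (160,300) and (195,312), the mill and shaker on the slate at (384,170) and (433,197), and the tin where it started.

```bash
python3 -c "
from workcell import r
print(r.hand_in())"
```

```text
the job is handed in; nothing more can be done
None
```

All five items are where you asked, and I handed the job in at about 44 s of the 141 s allowed. I went in the order given: pepper mill, salt shaker, the two brown dropper bottles, then the right-most lime.

What the last pictures showed, taken just before hand-in:
- **Pepper mill and salt shaker:** both stand upright on the slate, near its centre line. The mill is about 65 mm from the slate's centre toward the rope-loop end and the shaker about 64 mm the other way. At least 16 mm of slate is left around the mill and about 24 mm around the shaker.
- **Dropper bottles:** both stand upright, one in each compartment of the box, within about 2 mm of the compartment centres.
- **Lime:** it sits in the bowl. Only the scene camera confirmed this, because the arm blocked the top view of the bowl.
- **Food tin:** it is where it started, to within the measurement error. The purple bottle and the other lime still stand where they were.
- **Gripper:** it was open and clear above the bowl, with no contact force. The highest wrist force I read was about 22 N.

**Disagreements:** the two cameras differed by 1–2 mm on most positions, in line with the stated calibration. The finger gap read about 3–4 mm narrower than the known widths of the mill's head and the bottles. I gripped the mill once, let go, lowered the gripper 8 mm and gripped again before lifting; nothing moved out of place.

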